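Check a spring gauge on the test bench

TASK

Lay the loose spring gauge in the aluminium check bed, rod between the two steel posts and pull tab on the side of the black line, setting it down rather than dropping it, and let go. On the white control box press the round key and then the square key, one at a time and each fully down, then take the gauge by its pull tab, draw it out until the tab stands over the line, hold it there for a second, and ease it back home without letting it snap. Last, press the long bar key, leaving the gauge lying in the bed and all the other things where they are.

Things in the scene. Friction and masses are not known exactly. Their poses are not given: they have to be found in the camera images.
- gauge: loose spring gauge: grey plastic body 110 x 36 x 38 mm (its x, y, z), about 0.4 kg, origin at the centre of the underside of the body, z up. From the +x end, at height 18 mm, comes an 8 mm steel rod with a black pull tab on its end (see tab). At the start it lies flat on the bench, right of the bed
- tab (a point): top centre of the gauge's black upright pull tab: 12 mm thick along the gauge's x, 26 mm wide along y, 34 mm tall, underside 4 mm above the gauge's underside; at rest 105 mm from the gauge origin along its x and 38 mm above it. About 40 mm of bare rod lies between body and tab
- slide (a joint): how far the rod and tab are pulled out of the gauge body (m): 0 home, at most 0.050; spring of 2.5 N at home, about 10 N at 0.030
- bed: fixed check bed, aluminium plate 250 x 84 x 8 mm (x -72 to +178 mm), origin on the bench under the middle of the gauge's seat; x is the pull direction. The gauge lies here, underside 8 mm up, its x along the bed's x. Four dark guide lugs (20 mm long at x = -40 and +40 mm, 12 mm tall above the plate) stand 42 mm apart across y, with 60 mm between them along x for fingers
- posts (a point): middle between the two steel posts of the bed, on the plate, at their face towards the gauge (bed x = 58 mm): posts 10 mm thick, 34 mm tall above the plate, 20 mm apart; the rod lies between them and they stop the front of the body. A 12 mm tall rear stop begins at bed x = -58 mm: 3 mm of play on every side
- line (a point): middle of the black line, 4 mm wide, painted across the bed's plate at x = 138 mm, on the plate's top; axes as the bed's. The tab's middle must come over it: about 30 mm of pull with the body against the posts
- control_box: fixed white control box, 130 x 220 x 60 mm (x, y, z), origin under its centre; three plain white keys in black bezels in a row along its y, 66 mm apart and 10 mm off centre towards its -x side, in any order
- round_key_top (a point): centre of the top of the round key, 32 mm across, 76 mm above the bench; pressed straight down
- round_key (a joint): travel of the round key (m): 0 up, 0.006 fully down, about 4.5 N
- square_key_top (a point): centre of the top of the square key, 30 x 30 mm, 76 mm above the bench
- square_key (a joint): travel of the square key, as the round one
- bar_key_top (a point): centre of the top of the bar key, 56 mm (along the box's x) x 16 mm, 76 mm above the bench
- bar_key (a joint): travel of the bar key, as the round one
- regulator: bystander, leave it: pressure regulator, aluminium block with a knob, 45 x 45 x 78 mm, dial on one side; origin under it
- screwdriver: bystander, leave it: lying screwdriver; origin under it
- wrench: bystander, leave it: lying spanner; origin under it
- copper_disc: bystander, leave it: copper disc, 64 mm across, 12 mm thick; origin under it
- fitting: bystander, leave it: small brass fitting, 40 x 20 x 20 mm with a stub; origin under it
- parts_tray: bystander, leave it: black open tray 110 x 150 x 35 mm; origin under it
- collar: bystander, leave it: steel collar, 48 mm across, 18 mm high; origin under it
- jar: bystander, leave it: white jar with black lid, 76 mm across, 90 mm high; origin under it
Mind the look-alikes: they are no part of the job. Of the things shaped like the gauge, the grey one is meant.

How it is judged (in metres and radians):
On the way, in this order (a step that is already met when the one before it is completed fails the run):
1. the gauge lies in the bed, the right way round, let go (x of gauge in the frame of bed between -0.007 and 0.007 m and y of gauge in the frame of bed between -0.005 and 0.005 m and z of gauge in the frame of bed between 0.005 and 0.011 m and angle between the x axis of gauge and the x axis of bed, either way round below 0.1 rad and angle between gauge's own z axis and vertical below 0.06 rad and x of tab in the frame of bed above 0.08 m and contact force between the fingers and gauge below 0.3 N and linear speed of gauge below 0.03 m/s), for 0.2 s.
2. the round key is pressed, the others up (value of joint round_key above 0.004 m and value of joint each of square_key, bar_key below 0.002 m and x of gauge in the frame of bed between -0.007 and 0.007 m and y of gauge in the frame of bed between -0.005 and 0.005 m and z of gauge in the frame of bed between 0.005 and 0.011 m and angle between the x axis of gauge and the x axis of bed, either way round below 0.1 rad and angle between gauge's own z axis and vertical below 0.06 rad and x of tab in the frame of bed above 0.08 m), for 0.05 s.
3. then the square key is pressed, the others up (value of joint square_key above 0.004 m and value of joint each of round_key, bar_key below 0.002 m and x of gauge in the frame of bed between -0.007 and 0.007 m and y of gauge in the frame of bed between -0.005 and 0.005 m and z of gauge in the frame of bed between 0.005 and 0.011 m and angle between the x axis of gauge and the x axis of bed, either way round below 0.1 rad and angle between gauge's own z axis and vertical below 0.06 rad and x of tab in the frame of bed above 0.08 m), for 0.05 s.
4. then the tab is drawn out over the line (middle within 5 mm) and held for half a second (x of tab in the frame of line between -0.005 and 0.005 m and value of joint slide above 0.018 m and x of gauge in the frame of bed between -0.007 and 0.007 m and y of gauge in the frame of bed between -0.005 and 0.005 m and z of gauge in the frame of bed between 0.005 and 0.011 m and angle between the x axis of gauge and the x axis of bed, either way round below 0.1 rad and angle between gauge's own z axis and vertical below 0.06 rad and x of tab in the frame of bed above 0.08 m), for 0.5 s.
5. the slide is home again and the tab let go (value of joint slide below 0.003 m and contact force between the fingers and gauge below 0.3 N and x of gauge in the frame of bed between -0.007 and 0.007 m and y of gauge in the frame of bed between -0.005 and 0.005 m and z of gauge in the frame of bed between 0.005 and 0.011 m and angle between the x axis of gauge and the x axis of bed, either way round below 0.1 rad and angle between gauge's own z axis and vertical below 0.06 rad and x of tab in the frame of bed above 0.08 m), for 0.1 s.
6. last the bar key is pressed, the others up (value of joint bar_key above 0.004 m and value of joint each of round_key, square_key below 0.002 m and x of gauge in the frame of bed between -0.007 and 0.007 m and y of gauge in the frame of bed between -0.005 and 0.005 m and z of gauge in the frame of bed between 0.005 and 0.011 m and angle between the x axis of gauge and the x axis of bed, either way round below 0.1 rad and angle between gauge's own z axis and vertical below 0.06 rad and x of tab in the frame of bed above 0.08 m), for 0.05 s.
At the end, for the whole second after the job is handed in: The gauge lies let go and at rest in the bed, flat on its plate between lugs and posts (within 7 mm along and 5 mm across, 0.1 rad), tab on the line's side, slide home within 3 mm, and all three keys are up again (all of step 5 and linear speed of gauge below 0.02 m/s and value of joint each of round_key, square_key, bar_key below 0.002 m); the robot touches nothing.
It fails at once if two keys pressed at once (value of joint each of round_key, square_key above 0.003 m or value of joint each of square_key, bar_key above 0.003 m or value of joint each of round_key, bar_key above 0.003 m).
It fails at once if a key pressed before the gauge lies in the bed (horizontal distance between gauge and bed above 0.03 m and value of joint any of round_key, square_key, bar_key above 0.003 m).
It fails at once if the gauge dropped (falls free faster than 0.6 m/s, about 20 mm) (linear speed of gauge above 0.6 m/s and contact force between the fingers and gauge below 0.3 N).
It fails at once if the slide let snap back (faster than 0.5 m/s) (velocity of joint slide below -0.5 m/s).
It fails at once if a bystander moved more than 30 mm (distance of any of regulator, screwdriver, wrench, copper_disc, fitting, parts_tray, collar, jar from where it was at the start of the episode above 0.03 m).
It also fails if it takes over 72 s, if anything falls off the work surface, if the arm or the gripper's body presses on something with over 40 N, if the wrist force passes 120 N, or if a joint passes its speed limit or range.

ROBOT

A 7-joint arm with a two-finger parallel gripper is mounted at the origin on the work surface. World frame = base frame: x ahead of the robot, y to its left, z up, the work surface at z = 0. Lengths are in mm, angles in rad, forces in N, time in s.
With the tool pointing down it reaches from about 425 to 925 mm from the base axis. Payload 6.8 kg.
Tool frame: the origin (TCP) lies between the finger pads; the fingertips stand arm.nose_length ahead of it and the grasp point (between the pads) lies 8 mm behind it (arm.nose_length is the distance from the TCP to the fingertips, in mm); z points along the fingers, x is the direction in which the jaws open and shut, and the axes are right-handed (so a half turn about z gives the same grasp; the last joint's range is limited). The gripper opens to 88 mm and grips with 3 to 60 N. Pads are 20 mm wide; open, the fingers measure 115 mm over their backs; the gripper's body (75 mm by 178 mm) begins 61 mm behind the grasp point.
Start: joints at [-1.265, 0.477, 0.022, 1.555, -0.011, 1.109, -0.083], TCP at [271.41, 618.049, 197.664] pointing down, gripper open.
Joint ranges: [-2.96, 2.96], [-0.34, 2.1], [-1.41, 1.46], [0.24, 2.44], [-1.37, 4.51], [0.17, 1.92], [-2.96, 2.96]. Speed limits (rad/s): [2.39, 2.39, 3.14, 3.14, 3.14, 3.14, 3.14].

INTERFACE

Orientations are given as a rotation vector (axis times angle).
In Python, from bench import arm gives the robot as it stands.
- The arm moves only by the tool move_arm, never from a script. Its argument "increments" is a list of rows, each an object of numbers: "gripper": the opening, from 0 (shut) to 1 (fully open); "tx", "ty", "tz": the shift along the tool's x, y, z in m; "spin": the turn about the tool's z in rad. In form: [{"gripper": .., "tx": .., "ty": .., "tz": .., "spin": ..}, ...]. A call has 1 to 5 rows; each row is the pose to reach, as a shift and turn from the pose measured when the call began, along the tool's axes at that moment; what a row does not reach only later rows make up. A row lasts 1/8 s, in which the tool goes at most 62.5 mm and 10.7 degrees, less where a joint would pass 70% of its speed; a pose out of reach is approached as far as the arm can. A call with a gripper value outside its range is refused whole. The fingers move at their own pace and stop on an object; "newtons" is the grip in N (left out, the last holds). Time passes only in rows, so rows that repeat a pose let the fingers close. It gives the time, the measured TCP pose, the force and the opening at its end, in the units of the state.
- arm.sense(): the state, without advancing time (a new reading comes with each control period).
- arm.snapshot(name): name is "side" or "top" or "wrist"; returns a dict with "image" (420x560x3 uint8, red, green, blue), "camera_matrix" (3x3 intrinsics, pixels), "R" (3x3) and "t" (3): a world point X has camera coordinates R X + t; the wrist camera has in their place "mount" (4x4, takes a point from camera to tool coordinates, whose origin is the TCP and whose axes are the tool frame's). Camera axes: x right, y down, z forward; pixel columns grow to the right and rows downward; lengths in mm; the calibration is good to about 2 mm. A picture is of the moment at which its call begins: read the wrist's pose just before it. There is no depth.
- arm.job_done(): hands the job in, once; it reports no verdict.
The state is a dict: "time": time; "joint_pos": joint angles; "qvel": joint speeds; "tau": joint torques, N m; "tool_pos": TCP position; "ee_rot": TCP orientation; "contact_force": force on the tool from outside, world axes, zero at the start; "ft_torque": the same for the moment, N m; "grip_width": opening from 0.0 (shut) to 1.0 (fully open).
Only numpy, scipy, OpenCV 4.12 (cv2) and the standard library are available. Lean on these libraries where they do the work, as an engineer would, in place of code of your own. Each camera call takes 0.05 s, during which the arm holds its last target.

## Working session

There is one attempt and no reset: what is moved stays moved. The work goes in short steps, Python scripts to look and compute and a tool call to move; the robot and the scene stay as the last step left them, time stands still between calls to the robot, and variables do not carry over. Pictures are saved under pics/ and viewed, and the job is handed in when it is done.

Besides the shell and the picture viewer there is one more tool, called after "Call:" as name([rows], argument=value, ...), one row to a line, values as JSON. move_arm: Moves the arm, as the interface text tells. Its arguments: {"type":"object","properties":{"increments":{"type":"array"},"newtons":{"type":"number"}},"required":["increments"]}

```bash
ls; mkdir -p pics
cat > h.py <<'E'
import numpy as np, cv2, json
from bench import arm
def snap(n,f):
    s=arm.sense(); d=arm.snapshot(n)
    cv2.imwrite('pics/'+f+'.png',d['image'][:,:,::-1])
    d=dict(d); d['s']=s
    np.save('pics/'+f+'.npy',d,allow_pickle=True)
    return d
def load(f): return np.load('pics/'+f+'.npy',allow_pickle=True).item()
def crop(f,x0,y0,x1,y1,k,out):
    im=cv2.imread('pics/'+f+'.png')[y0:y1,x0:x1]
    cv2.imwrite('pics/'+out+'.png',cv2.resize(im,None,fx=k,fy=k,interpolation=cv2.INTER_CUBIC))
def RT(d):
    if 'R' in d and d.get('R') is not None: return np.array(d['R']),np.array(d['t']).ravel()
    s=d['s']; T=np.eye(4); T[:3,:3]=cv2.Rodrigues(np.array(s['ee_rot'],float))[0]; T[:3,3]=s['tool_pos']
    C=np.linalg.inv(T@np.array(d['mount'])); return C[:3,:3],C[:3,3]
def px2w(d,u,v,z):
    R,t=RT(d); K=np.array(d['camera_matrix'])
    r=R.T@np.linalg.inv(K)@np.array([u,v,1.]); c=-R.T@t
    return c+r*(z-c[2])/r[2]
def w2px(d,X):
    R,t=RT(d); p=np.array(d['camera_matrix'])@(R@np.array(X,float)+t); return p[:2]/p[2]
E
python3 - <<'E'
from h import *
for n in ['side','top','wrist']:
    d=snap(n,n+'0'); 
    if n!='wrist': R,t=RT(d); print(n,-R.T@t)
    else: print(d['mount'])
print(arm.sense(),arm.nose_length)
E
```

```text
pics
side [ -62.11284135 -969.90357334  996.59009744]
top [ 383.46438678  -10.60268907 1127.84411031]
[[ 9.99999553e-01 -8.64448357e-04 -3.83530310e-04 -1.47215916e+00]
 [ 9.39142545e-04  9.55435699e-01  2.95197803e-01 -8.12584313e+01]
 [ 1.11255294e-04 -2.95198031e-01  9.55436084e-01 -1.86999893e+02]
 [ 0.00000000e+00  0.00000000e+00  0.00000000e+00  1.00000000e+00]]
{'time': 0.15, 'joint_pos': array([-1.26510959,  0.47764233,  0.02234368,  1.55617044, -0.01149272,
        1.10929876, -0.08311612]), 'qvel': array([ 0.00150548, -0.00157766,  0.00068779, -0.00135497,  0.00024256,
        0.00170109, -0.00131933]), 'tau': array([ 2.75744162e-03, -5.83287692e+01,  1.53685838e+00, -2.72871995e+01,
       -5.41761203e-02,  1.44247236e-02,  1.25690431e-04]), 'tool_pos': array([271.217641  , 617.59119926, 196.90626965]), 'ee_rot': array([ 2.62968195e+00,  1.71728570e+00, -1.73542075e-03]), 'contact_force': array([ 0.01534224, -0.45642026,  0.05390467]), 'ft_torque': array([-0.00126172, -0.01558102, -0.0031763 ]), 'grip_width': 0.9985498774091206} 11.0
```

View pics/top0.png

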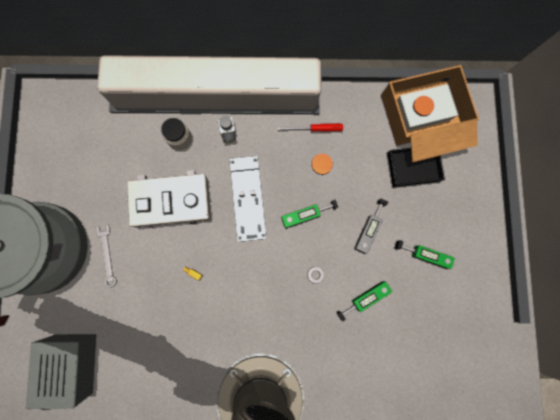

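View pics/side0.png

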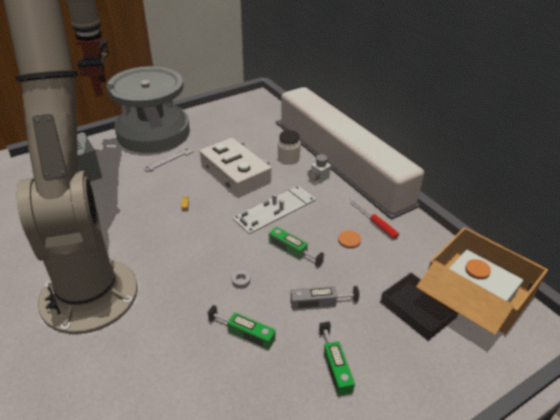

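Run:
```python
from h import *
crop('top0',110,140,280,260,4.7,'c1')
crop('top0',330,180,410,270,6.5,'c2')
```

```text
(no output)
```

View pics/c1.png

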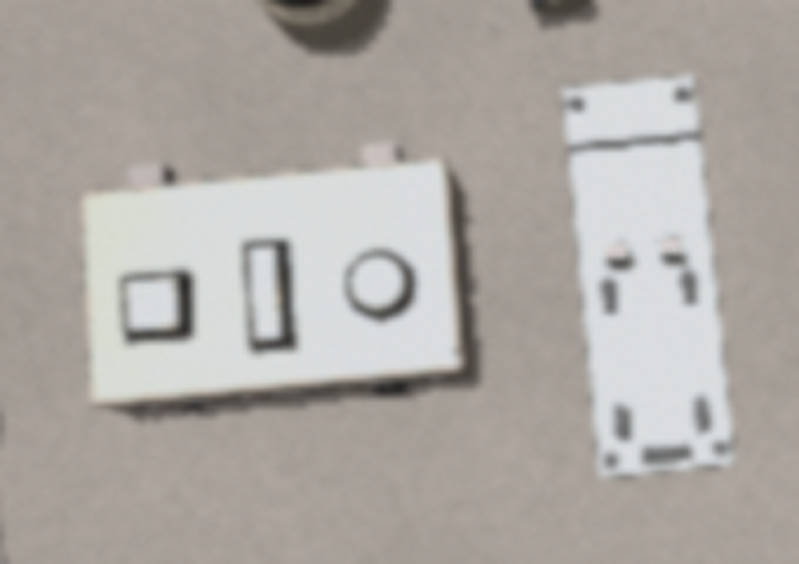

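View pics/c2.png

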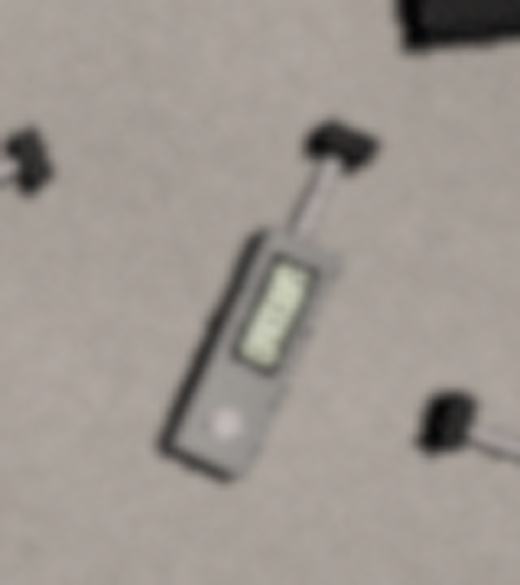

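View pics/wrist0.png

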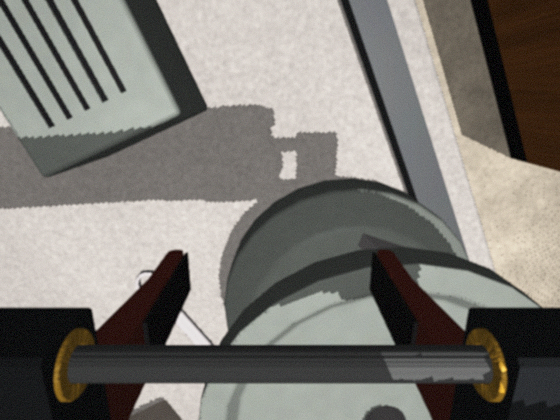

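```bash
cat >> h.py <<'E'
def up(x,y,x0,y0,k): return (x+.5)/k-.5+x0,(y+.5)/k-.5+y0
def F(x,y,a):
    T=np.array([[np.cos(a),-np.sin(a),0,x],[np.sin(a),np.cos(a),0,y],[0,0,1,0],[0,0,0,1.]]); return T
def box(d,im,T,x0,x1,y0,y1,z0,z1,o,k,c=(0,0,255)):
    P=[(T@[x,y,z,1])[:3] for z in (z0,z1) for x,y in ((x0,y0),(x1,y0),(x1,y1),(x0,y1))]
    q=[tuple(int(round(v)) for v in ((w2px(d,p)-np.array(o)+.5)*k-.5)) for p in P]
    for i in range(4):
        for a,b in ((i,(i+1)%4),(i+4,(i+1)%4+4),(i,i+4)): cv2.line(im,q[a],q[b],c,1)
E
python3 - <<'E'
from h import *
d=load('top0')
f=lambda x,y,z:px2w(d,*up(x,y,110,140,4.7),z).round(1)
for n,(x,y,z) in dict(sq=(157,306,76),bar=(265,294,76),rd=(379,283,76),lineL=(572,147,8),lineR=(700,136,8),plTL=(563,88,8),plTR=(694,76,8),plBL=(600,476,8),plBR=(733,464,8),boxTL=(83,196,60),boxTR=(443,161,60),boxBR=(460,370,60),boxBL=(94,403,60)).items(): print(n,f(x,y,z))
g=lambda x,y,z:px2w(d,*up(x,y,330,180,6.5),z).round(1)
for n,(x,y,z) in dict(tab=(340,140,38),fl=(268,235,38),fr=(338,262,38),br=(240,475,38),bl=(175,445,38)).items(): print(n,g(x,y,z))
E
```

```text
sq [534.3 323.   76. ]
bar [541.5 260.3  76. ]
rd [548.2 193.8  76. ]
lineL [646.6  87.1   8. ]
lineR [654.1   5.7   8. ]
plTL [685.2  93.3   8. ]
plTR [693.5   9.7   8. ]
plBL [437.7  67.2   8. ]
plBR [445.1 -15.4   8. ]
boxTL [603.3 375.1  60. ]
boxTR [625.5 160.4  60. ]
boxBR [498.3 147.4  60. ]
boxBL [478.6 362.5  60. ]
tab [ 551.2 -353.8   38. ]
fl [ 508.3 -319.7   38. ]
fr [ 496.3 -350.6   38. ]
br [ 402.3 -303.4   38. ]
bl [ 415.4 -275.1   38. ]
```

```bash
cat >> h.py <<'E'
def ovg(d,im,T,o,k,pull=0,z=0):
    box(d,im,T,-55,55,-18,18,z,z+38,o,k); box(d,im,T,99+pull,111+pull,-13,13,z+4,z+38,o,k,(0,255,255))
def ovb(d,im,T,o,k):
    c=(0,160,0)
    box(d,im,T,-72,178,-42,42,0,8,o,k,c); box(d,im,T,136,140,-42,42,8,8,o,k,(255,0,255))
    for s in (-40,40):
        for y0,y1 in ((21,27),(-27,-21)): box(d,im,T,s-10,s+10,y0,y1,8,20,o,k,(255,0,0))
    for y0,y1 in ((10,20),(-20,-10)): box(d,im,T,58,68,y0,y1,8,42,o,k,(0,0,255))
def ovc(d,im,T,o,k):
    box(d,im,T,-65,65,-110,110,0,60,o,k)
    for y in (-66,0,66): box(d,im,T,-25,5,y-15,y+15,76,76,o,k,(255,0,0))
def ov(f,out,x0,y0,x1,y1,k,g=None,b=None,c=None,pull=0,z=0):
    d=load(f); crop(f,x0,y0,x1,y1,k,out); im=cv2.imread('pics/'+out+'.png')
    if g: ovg(d,im,F(*g),(x0,y0),k,pull,z)
    if b: ovb(d,im,F(*b),(x0,y0),k)
    if c: ovc(d,im,F(*c),(x0,y0),k)
    cv2.imwrite('pics/'+out+'.png',im)
E
python3 - <<'E'
from h import *
ov('top0','o1',110,140,280,260,4.7,b=(512.7,33.4,.1),c=(551.5,260.5,.1))
ov('top0','o2',330,180,410,270,6.5,g=(455.6,-312.2,-.43))
a=cv2.imread('pics/o1.png');b=cv2.imread('pics/o2.png')
E
```

```text
(no output)
```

View pics/o1.png

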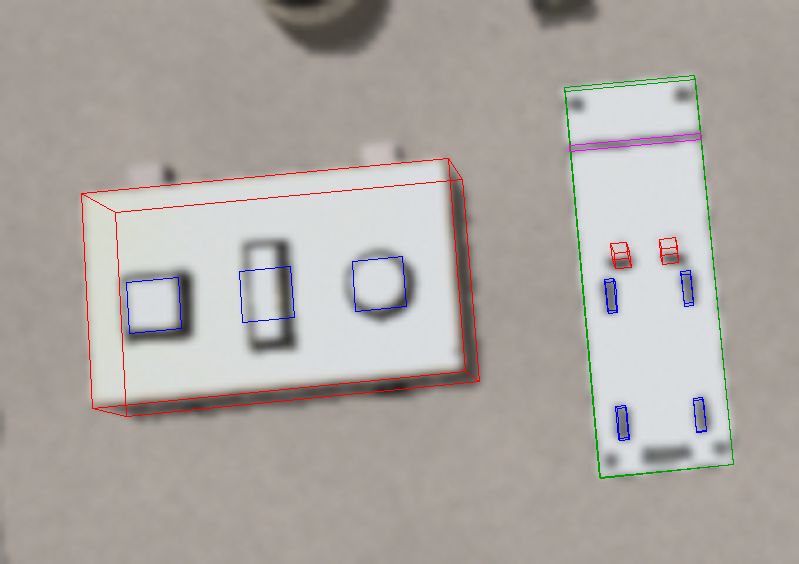

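View pics/o2.png

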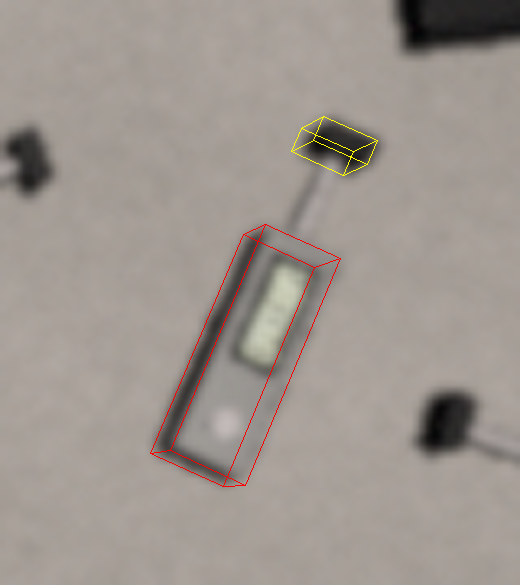

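```bash
cat >> h.py <<'E'
def go(x,y,z,yaw=None):
    "yaw = world heading of tool y axis"
    s=arm.sense(); R=cv2.Rodrigues(np.array(s['ee_rot'],float))[0]
    dl=R.T@(np.array([x,y,z],float)-s['tool_pos'])
    h=np.arctan2(R[1,1],R[0,1]); sp=None
    if yaw is not None: sp=-((yaw-h+np.pi)%(2*np.pi)-np.pi)
    print('t',round(s['time'],2),'pos',np.round(s['tool_pos'],1),'yaw',round(h,4),'tilt',np.round(R[2,:2],4),'g',round(s['grip_width'],3),'F',np.round(s['contact_force'],1),'q7',round(s['joint_pos'][6],2))
    print('d mm',np.round(dl,1),'spin',sp, 'dist',round(np.linalg.norm(dl)))
E
python3 - <<'E'
from h import *
go(480,160,200,-.43)
E
```

```text
t 0.15 pos [271.2 617.6 196.9] yaw -0.4138 tilt [-0.0014  0.0001] g 0.999 F [ 0.  -0.5  0.1] q7 -0.08
d mm [-335.   375.1   -2.6] spin 0.0162214565343195 dist 503
```

Call:
move_arm([
  {"gripper": 1,"tx": -0.035,"ty": 0.04,"tz": 0,"spin": 0},
  {"gripper": 1,"tx": -0.07,"ty": 0.08,"tz": 0,"spin": 0},
  {"gripper": 1,"tx": -0.105,"ty": 0.12,"tz": 0,"spin": 0},
  {"gripper": 1,"tx": -0.14,"ty": 0.16,"tz": 0,"spin": 0},
  {"gripper": 1,"tx": -0.175,"ty": 0.2,"tz": 0,"spin": 0},
])

```text
time: 0.78
tool_pos: [384.5, 375.1, 197.1]
ee_rot: [2.63, 1.717, -0.002]
contact_force: [2.1, 0.0, -0.2]
grip_width: 1.001
```

Call:
move_arm([
  {"gripper": 1,"tx": -0.035,"ty": 0.04,"tz": 0,"spin": 0},
  {"gripper": 1,"tx": -0.07,"ty": 0.08,"tz": 0,"spin": 0},
  {"gripper": 1,"tx": -0.105,"ty": 0.12,"tz": 0,"spin": 0},
  {"gripper": 1,"tx": -0.14,"ty": 0.15,"tz": 0,"spin": 0},
  {"gripper": 1,"tx": -0.15,"ty": 0.175,"tz": 0,"spin": 0},
])

```text
time: 1.4
tool_pos: [484.5, 164.3, 197.3]
ee_rot: [2.632, 1.713, -0.003]
contact_force: [0.2, 0.9, 0.2]
grip_width: 1.0
```

Run:
```python
from h import *
go(470,-170,200,-.43)
d=snap('wrist','w1')
ov('w1','ow1',0,0,560,420,1.4,b=(512.7,33.4,.1),c=(551.5,260.5,.1))
```

```text
t 1.4 pos [484.5 164.3 197.3] yaw -0.4171 tilt [-0.0022 -0.0001] g 1.0 F [0.2 0.9 0.2] q7 0.76
d mm [-311.6  122.2   -2. ] spin 0.012917266860379417 dist 335
```

View pics/ow1.png

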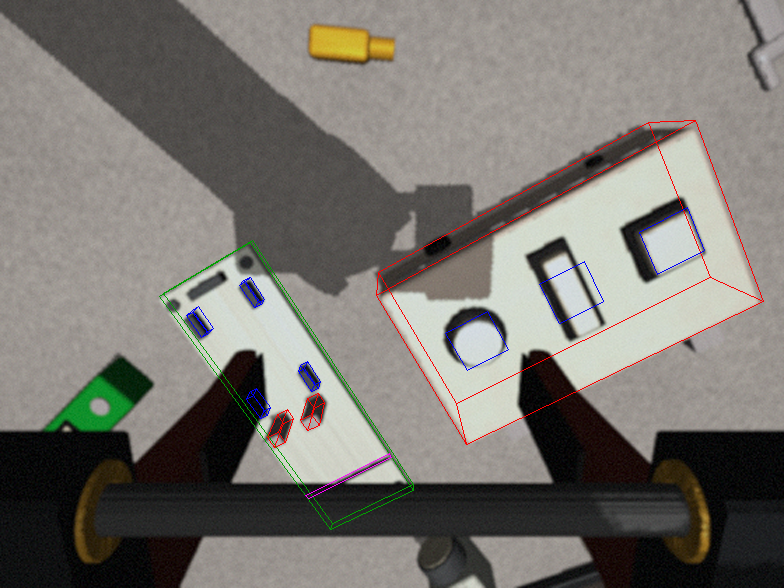

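Call:
move_arm([
  {"gripper": 1,"tx": -0.05,"ty": 0.025,"tz": 0,"spin": 0},
  {"gripper": 1,"tx": -0.1,"ty": 0.05,"tz": 0,"spin": 0},
  {"gripper": 1,"tx": -0.15,"ty": 0.075,"tz": 0,"spin": 0},
  {"gripper": 1,"tx": -0.2,"ty": 0.1,"tz": 0,"spin": 0},
  {"gripper": 1,"tx": -0.25,"ty": 0.12,"tz": 0,"spin": 0},
])

```text
time: 2.08
tool_pos: [494.8, -116.2, 198.4]
ee_rot: [2.632, 1.709, -0.0]
contact_force: [1.1, -0.0, -0.4]
grip_width: 1.002
```

Call:
move_arm([
  {"gripper": 1,"tx": -0.05,"ty": 0.025,"tz": 0,"spin": 0},
  {"gripper": 1,"tx": -0.1,"ty": 0.05,"tz": 0,"spin": 0},
  {"gripper": 1,"tx": -0.15,"ty": 0.075,"tz": 0,"spin": 0},
  {"gripper": 1,"tx": -0.18,"ty": 0.085,"tz": 0,"spin": 0},
  {"gripper": 1,"tx": -0.18,"ty": 0.085,"tz": 0,"spin": 0},
])

```text
time: 2.7
tool_pos: [498.1, -317.8, 198.7]
ee_rot: [2.636, 1.703, -0.002]
contact_force: [0.7, 0.4, 0.0]
grip_width: 1.0
```

Run:
```python
from h import *
go(456,-312,100,-.43)
d=snap('wrist','w2')
ov('w2','ow2',0,0,560,420,1.4,g=(456.5,-312.5,-.43))
```

```text
t 2.7 pos [ 498.1 -317.8  198.7] yaw -0.4238 tilt [-0.0033  0.0021] g 1.0 F [0.7 0.4 0. ] q7 1.79
d mm [-11.6 -40.9  98.6] spin 0.006200359617885898 dist 107
```

View pics/ow2.png

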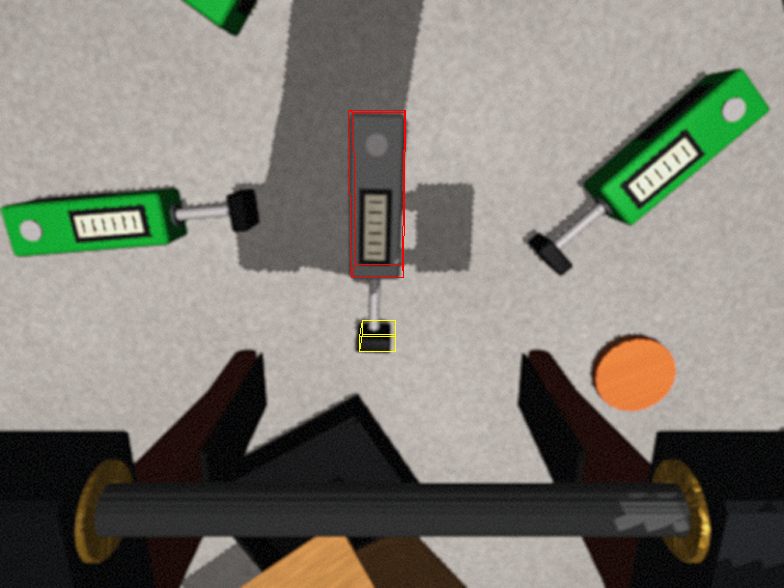

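Run:
```python
from h import *
ov('w2','ow3',230,70,310,260,3.1,g=(456.5,-312.5,-.43))
crop('w2',230,70,310,260,3.1,'tmp')
a=cv2.imread('pics/ow3.png');b=cv2.imread('pics/tmp.png');cv2.imwrite('pics/ow3.png',np.hstack([a,b]))
```

```text
(no output)
```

View pics/ow3.png

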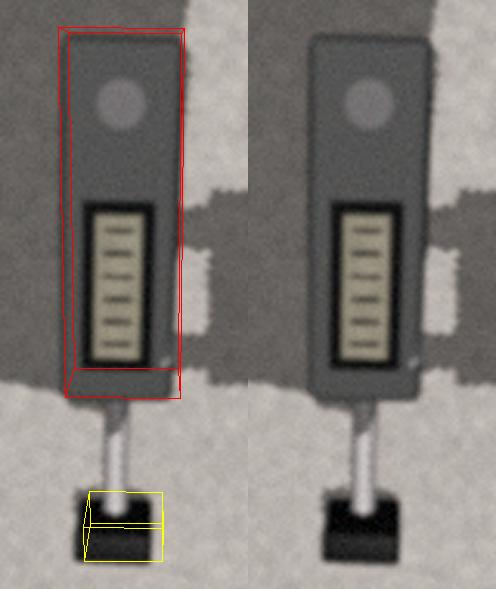

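Call:
move_arm([
  {"gripper": 1,"tx": -0.006,"ty": -0.018,"tz": 0.045,"spin": 0.026},
  {"gripper": 1,"tx": -0.013,"ty": -0.036,"tz": 0.095,"spin": 0.026},
  {"gripper": 1,"tx": -0.013,"ty": -0.036,"tz": 0.125,"spin": 0.026},
  {"gripper": 1,"tx": -0.013,"ty": -0.036,"tz": 0.139,"spin": 0.026},
  {"gripper": 1,"tx": -0.013,"ty": -0.036,"tz": 0.139,"spin": 0.026},
], newtons=20)

```text
time: 3.38
tool_pos: [461.2, -311.8, 59.2]
ee_rot: [2.656, 1.675, -0.001]
contact_force: [0.2, 0.9, -0.2]
grip_width: 1.0
```

Run:
```python
from h import *
go(459.5,-315,17,-.45)
d=snap('wrist','w3')
ov('w3','ow3',0,0,560,420,1.4,g=(456.8,-313.7,-.45))
```

```text
t 3.38 pos [ 461.2 -311.8   59.2] yaw -0.4453 tilt [-0.0014  0.0007] g 1.0 F [ 0.2  0.9 -0.2] q7 1.88
d mm [-3.6 -0.2 42.2] spin 0.004698272340662335 dist 42
```

View pics/ow3.png

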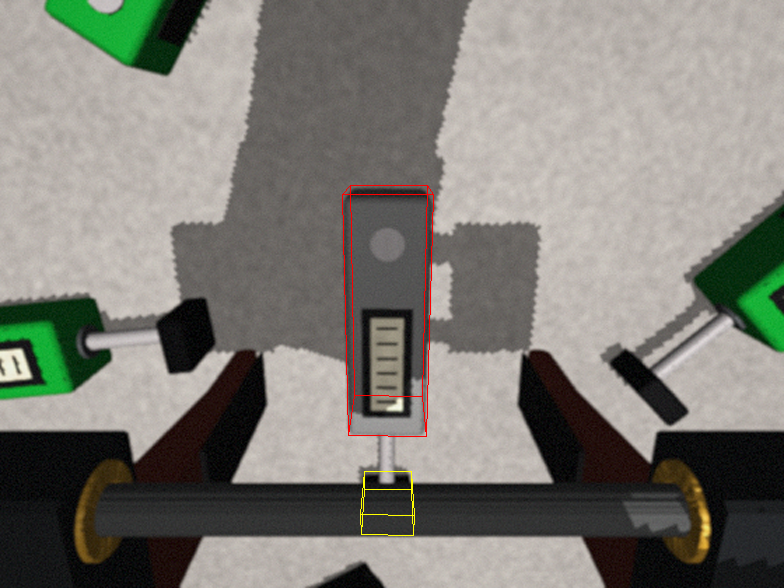

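Call:
move_arm([
  {"gripper": 1,"tx": -0.003,"ty": 0,"tz": 0.02,"spin": 0.005},
  {"gripper": 1,"tx": -0.003,"ty": 0,"tz": 0.038,"spin": 0.005},
  {"gripper": 1,"tx": -0.003,"ty": 0,"tz": 0.042,"spin": 0.005},
  {"gripper": 1,"tx": -0.003,"ty": 0,"tz": 0.042,"spin": 0.005},
  {"gripper": 0.5,"tx": -0.003,"ty": 0,"tz": 0.042,"spin": 0.005},
], newtons=20)

```text
time: 4.05
tool_pos: [460.7, -315.6, 18.4]
ee_rot: [2.659, 1.667, 0.0]
contact_force: [-0.4, -0.1, 0.4]
grip_width: 0.918
```

Call:
move_arm([
  {"gripper": 0.3,"tx": 0,"ty": 0,"tz": 0,"spin": 0},
  {"gripper": 0.2,"tx": 0,"ty": 0,"tz": 0,"spin": 0},
  {"gripper": 0.2,"tx": 0,"ty": 0,"tz": 0,"spin": 0},
  {"gripper": 0.2,"tx": 0,"ty": 0,"tz": 0,"spin": 0},
  {"gripper": 0.2,"tx": 0,"ty": 0,"tz": 0,"spin": 0},
], newtons=20)

```text
time: 4.68
tool_pos: [460.7, -315.6, 18.4]
ee_rot: [2.659, 1.667, 0.0]
contact_force: [0.3, 0.4, 1.0]
grip_width: 0.357
```

Run:
```python
from h import *
go(459.5,-315,17,-.45)
d=snap('wrist','w4')
```

```text
t 4.67 pos [ 460.7 -315.6   18.4] yaw -0.451 tilt [-0.0016  0.003 ] g 0.357 F [0.3 0.4 1. ] q7 1.92
d mm [ 0.  -1.4  1.4] spin -0.0009619587876850133 dist 2
```

View pics/w4.png

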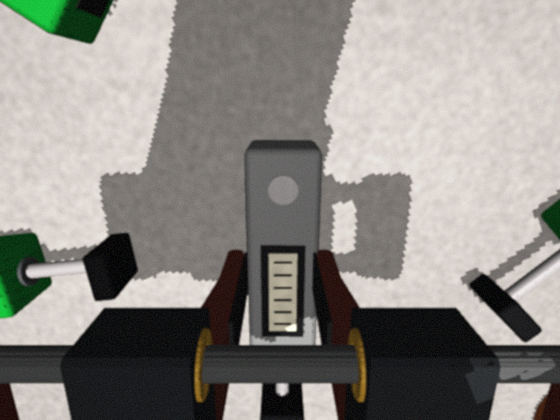

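Call:
move_arm([
  {"gripper": 0.2,"tx": 0,"ty": 0,"tz": 0,"spin": 0},
  {"gripper": 0.2,"tx": 0,"ty": 0,"tz": -0.01,"spin": 0},
  {"gripper": 0.2,"tx": 0,"ty": 0,"tz": -0.03,"spin": 0},
  {"gripper": 0.2,"tx": 0,"ty": 0,"tz": -0.06,"spin": 0},
  {"gripper": 0.2,"tx": 0,"ty": 0,"tz": -0.09,"spin": 0},
], newtons=30)

```text
time: 5.35
tool_pos: [460.4, -315.4, 109.8]
ee_rot: [2.659, 1.666, 0.0]
contact_force: [0.4, 0.3, -0.0]
grip_width: 0.201
```

Run:
```python
from h import *
go(517.2,33.7,120,.1)
d=snap('wrist','w5'); s=d['s']; 
R=cv2.Rodrigues(np.array(s['ee_rot'],float))[0];h=np.arctan2(R[1,1],R[0,1]);p=s['tool_pos']
ov('w5','ow5',0,0,560,420,1.4,g=(p[0]-4.4*np.cos(h),p[1]-4.4*np.sin(h),h),z=p[2]-18)
```

```text
t 5.35 pos [ 460.4 -315.4  109.8] yaw -0.4512 tilt [-0.0017  0.0032] g 0.201 F [ 0.4  0.3 -0. ] q7 1.85
d mm [ 338.9 -101.1  -11.1] spin -0.551151265866177 dist 354
```

View pics/ow5.png

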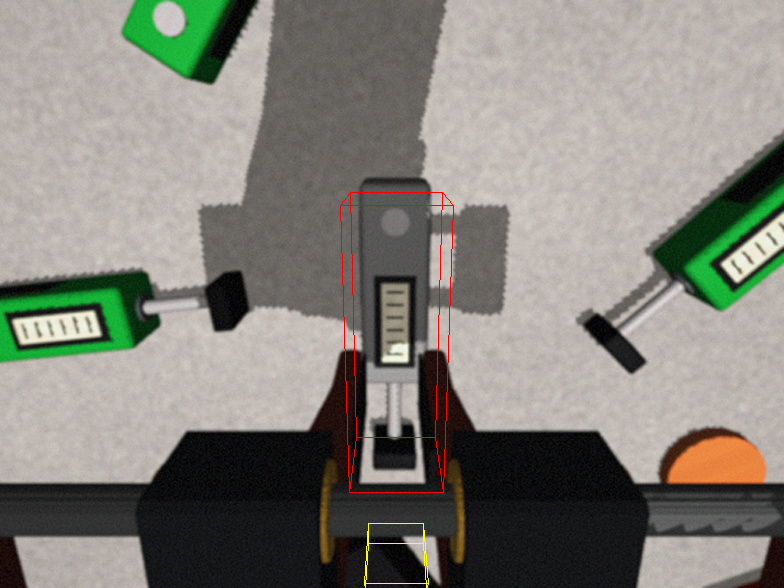

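Run:
```python
from h import *
d=load('w5'); print(d['camera_matrix'])
M=np.linalg.inv(np.array(d['mount']));K=np.array(d['camera_matrix'])
for w in (8.8,18,44):
  for z in (11,-8,-30):
    for y in (-10,):
      q=[]
      for s in (-1,1):
        p=K@(M@[s*w,y,z,1])[:3]; q.append((p[:2]/p[2]*1.4).round(0))
      print(w,z,q)
crop('w5',200,220,360,340,4.8,'tmp')
print(arm.sense()['grip_width'])
```

```text
[[369.03170884   0.         279.82449171]
 [  0.         369.03170884 209.23823074]
 [  0.           0.           1.        ]]
8.8 11 [array([374., 316.]), array([417., 316.])]
8.8 -8 [array([372., 334.]), array([420., 334.])]
8.8 -30 [array([370., 358.]), array([423., 358.])]
18 11 [array([351., 317.]), array([440., 316.])]
18 -8 [array([348., 334.]), array([444., 334.])]
18 -30 [array([342., 358.]), array([451., 358.])]
44 11 [array([287., 317.]), array([504., 316.])]
44 -8 [array([278., 334.]), array([514., 334.])]
44 -30 [array([264., 359.]), array([529., 358.])]
0.1982447379543589
```

View pics/tmp.png

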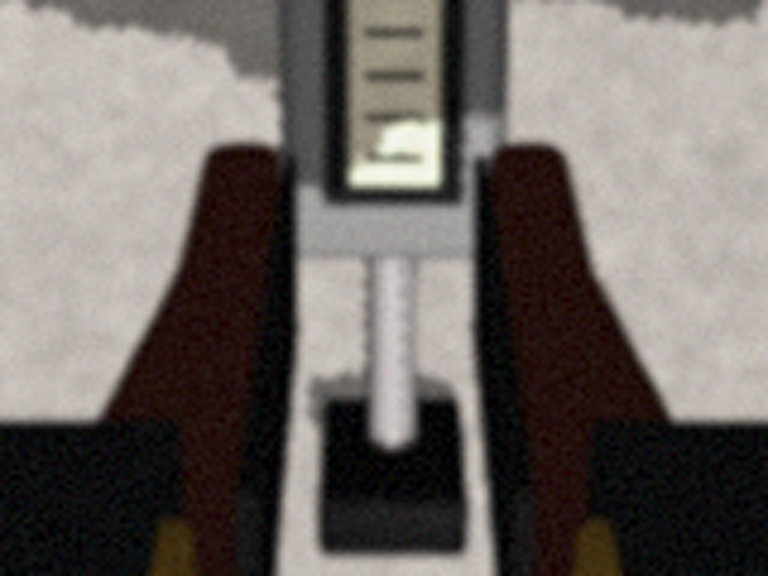

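Run:
```python
from h import *
d=snap('side','s1'); p=np.array(d['s']['tool_pos']); R=cv2.Rodrigues(np.array(d['s']['ee_rot'],float))[0]
print(arm.nose_length, d['s']['joint_pos'])
im=cv2.imread('pics/s1.png')
c=w2px(d,p); x0,y0=int(c[0])-70,int(c[1])-60; k=5
im=cv2.resize(im[y0:y0+110,x0:x0+140],None,fx=k,fy=k,interpolation=cv2.INTER_CUBIC)
for z,col in ((11,(0,0,255)),(0,(0,255,0)),(-23,(255,0,0)),(-69,(0,255,255))):
  q=[]
  for s in(-1,1):
    u=w2px(d,p+R@[s*8.8,0,z]); q.append(tuple(int(v) for v in ((u-[x0,y0]+.5)*k)))
  cv2.line(im,q[0],q[1],col,1)
cv2.imwrite('pics/s1c.png',im)
```

```text
11.0 [ 0.11184491  0.41349507  0.48016927  1.94489093 -0.25282713  0.83265296
  1.84637704]
```

View pics/s1c.png

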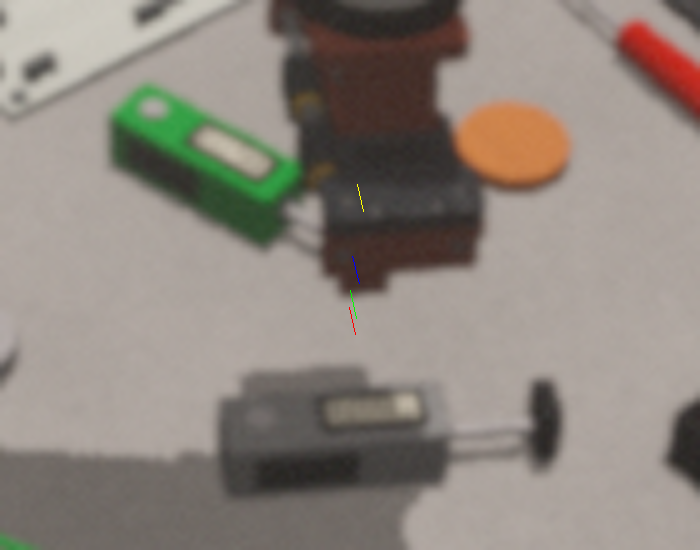

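Call:
move_arm([
  {"gripper": 0.8,"tx": 0,"ty": 0,"tz": 0,"spin": 0},
  {"gripper": 0.8,"tx": 0,"ty": 0,"tz": 0,"spin": 0},
  {"gripper": 0.8,"tx": 0,"ty": 0,"tz": 0,"spin": 0},
  {"gripper": 0.8,"tx": 0,"ty": 0,"tz": 0.02,"spin": 0},
  {"gripper": 0.8,"tx": 0,"ty": 0,"tz": 0.04,"spin": 0},
], newtons=25)

```text
time: 6.08
tool_pos: [462.6, -316.9, 71.0]
ee_rot: [2.655, 1.664, 0.005]
contact_force: [0.5, -0.2, -0.4]
grip_width: 0.729
```

Run:
```python
from h import *
go(460.5,-315.4,-14,-.45)
d=snap('wrist','w6')
ov('w6','ow6',0,0,560,420,1.4,g=(456.8,-313.7,-.45))
```

```text
t 6.08 pos [ 462.6 -316.9   71. ] yaw -0.4513 tilt [-0.0015  0.0086] g 0.729 F [ 0.5 -0.2 -0.4] q7 1.88
d mm [ 0.6 -3.3 85. ] spin -0.0013289068703352669 dist 85
```

View pics/ow6.png

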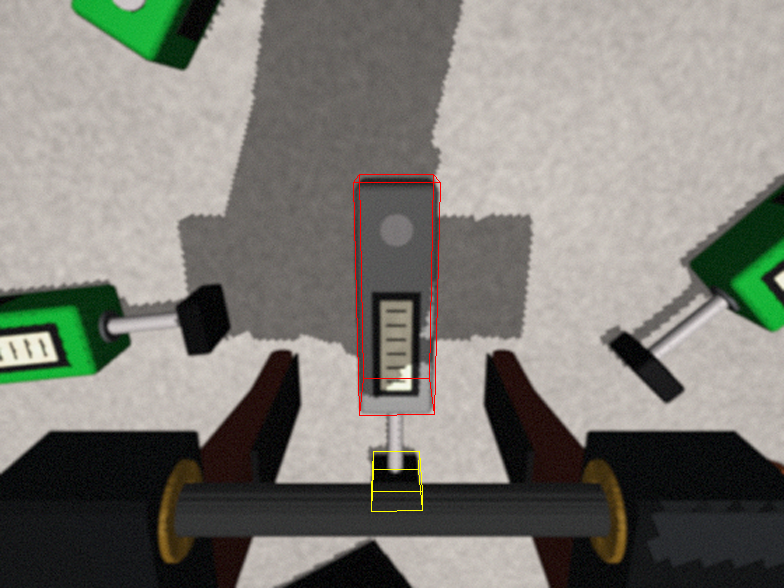

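Call:
move_arm([
  {"gripper": 0.8,"tx": 0,"ty": -0.003,"tz": 0.03,"spin": 0},
  {"gripper": 0.8,"tx": 0,"ty": -0.003,"tz": 0.055,"spin": 0},
  {"gripper": 0.8,"tx": 0,"ty": -0.003,"tz": 0.07,"spin": 0},
  {"gripper": 0.8,"tx": 0,"ty": -0.003,"tz": 0.08,"spin": 0},
  {"gripper": 0.8,"tx": 0,"ty": -0.003,"tz": 0.083,"spin": 0},
])

```text
time: 6.75
tool_pos: [458.8, -314.9, -14.6]
ee_rot: [2.658, 1.666, 0.002]
contact_force: [0.6, 0.5, 0.1]
grip_width: 0.8
```

Run:
```python
from h import *
go(460.5,-315.4,-14,-.45)
d=snap('wrist','w7'); snap('side','s2'); crop('s2',260,240,400,340,5.6,'s2c')
```

```text
t 6.75 pos [ 458.8 -314.9  -14.6] yaw -0.4511 tilt [-0.0017  0.0046] g 0.8 F [0.6 0.5 0.1] q7 1.95
d mm [ 0.3  1.8 -0.6] spin -0.0010807839492299465 dist 2
```

View pics/w7.png

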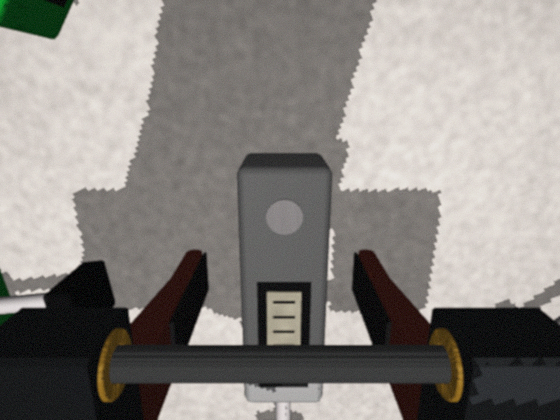

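View pics/s2c.png

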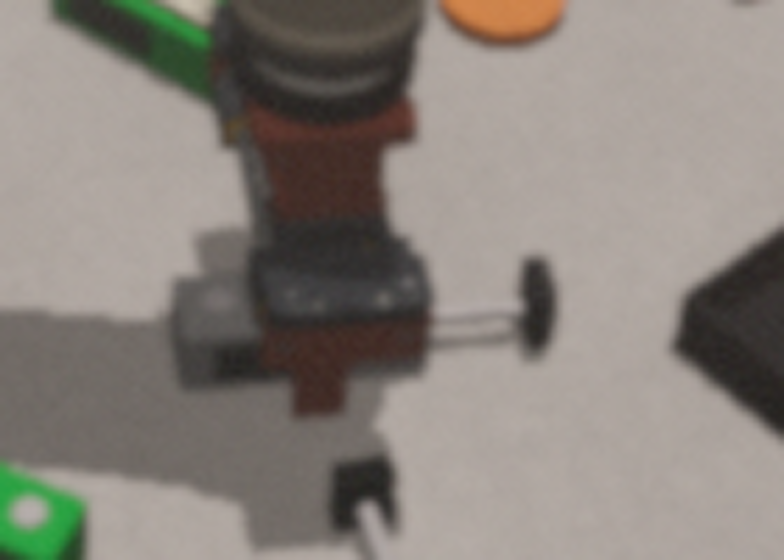

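Call:
move_arm([
  {"gripper": 0.3,"tx": 0,"ty": 0,"tz": 0,"spin": 0},
  {"gripper": 0.3,"tx": 0,"ty": 0,"tz": 0,"spin": 0},
  {"gripper": 0.3,"tx": 0,"ty": 0,"tz": 0,"spin": 0},
  {"gripper": 0.3,"tx": 0,"ty": 0,"tz": 0,"spin": 0},
  {"gripper": 0.3,"tx": 0,"ty": 0,"tz": 0,"spin": 0},
], newtons=25)

```text
time: 7.48
tool_pos: [459.3, -314.5, -14.0]
ee_rot: [2.658, 1.666, 0.003]
contact_force: [0.5, 2.5, 3.5]
grip_width: 0.408
```

Call:
move_arm([
  {"gripper": 0.3,"tx": 0,"ty": 0,"tz": 0,"spin": 0},
  {"gripper": 0.3,"tx": 0,"ty": 0,"tz": 0,"spin": 0},
  {"gripper": 0.3,"tx": 0,"ty": 0,"tz": -0.005,"spin": 0},
  {"gripper": 0.3,"tx": 0,"ty": 0,"tz": -0.015,"spin": 0},
  {"gripper": 0.3,"tx": 0,"ty": 0,"tz": -0.03,"spin": 0},
], newtons=25)

```text
time: 8.1
tool_pos: [458.5, -314.3, 16.4]
ee_rot: [2.659, 1.667, 0.002]
contact_force: [-0.3, 0.1, -5.2]
grip_width: 0.407
```

Run:
```python
from h import *
go(460.5,-315.4,-14,-.45)
d=snap('wrist','w8'); s=d['s']; 
R=cv2.Rodrigues(np.array(s['ee_rot'],float))[0];h=np.arctan2(R[1,1],R[0,1]);p=s['tool_pos']
a=2.5
ov('w8','ow8',0,0,560,420,1.4,g=(p[0]-a*np.cos(h),p[1]-a*np.sin(h),h),z=p[2]+14.5)
```

```text
t 8.1 pos [ 458.5 -314.3   16.4] yaw -0.451 tilt [-0.0011  0.0038] g 0.407 F [-0.3  0.1 -5.2] q7 1.93
d mm [-0.1  2.2 30.4] spin -0.0009874256551771765 dist 31
```

View pics/ow8.png

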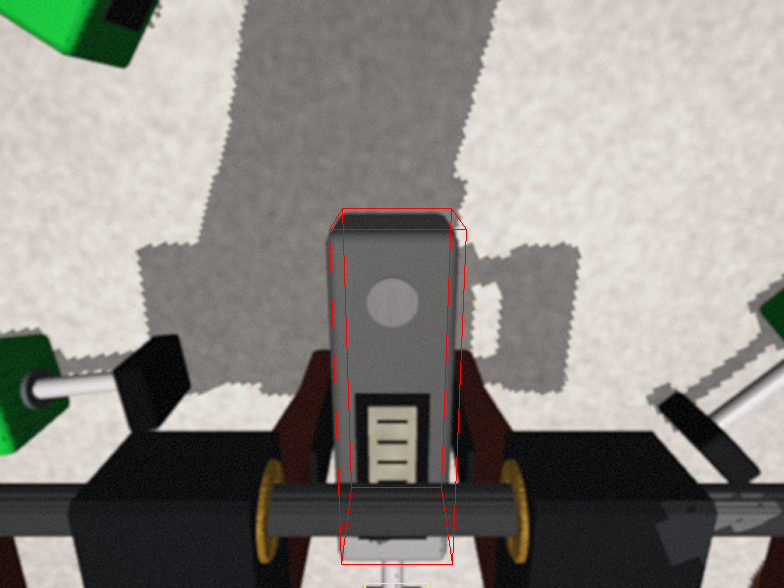

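Call:
move_arm([
  {"gripper": 0.3,"tx": 0,"ty": 0,"tz": -0.04,"spin": 0},
  {"gripper": 0.3,"tx": 0.005,"ty": -0.002,"tz": -0.08,"spin": 0},
  {"gripper": 0.3,"tx": 0.04,"ty": -0.012,"tz": -0.09,"spin": 0},
  {"gripper": 0.3,"tx": 0.085,"ty": -0.025,"tz": -0.09,"spin": 0},
  {"gripper": 0.3,"tx": 0.13,"ty": -0.039,"tz": -0.09,"spin": 0},
], newtons=30)

```text
time: 8.78
tool_pos: [481.1, -179.7, 108.9]
ee_rot: [2.656, 1.663, 0.007]
contact_force: [1.3, 0.4, -5.7]
grip_width: 0.4
```

Call:
move_arm([
  {"gripper": 0.3,"tx": 0.045,"ty": -0.013,"tz": 0,"spin": -0.12},
  {"gripper": 0.3,"tx": 0.09,"ty": -0.027,"tz": 0,"spin": -0.24},
  {"gripper": 0.3,"tx": 0.135,"ty": -0.04,"tz": 0,"spin": -0.36},
  {"gripper": 0.3,"tx": 0.175,"ty": -0.052,"tz": 0,"spin": -0.48},
  {"gripper": 0.3,"tx": 0.2,"ty": -0.06,"tz": 0,"spin": -0.55},
])

```text
time: 9.4
tool_pos: [514.8, 28.5, 108.8]
ee_rot: [2.099, 2.326, 0.005]
contact_force: [-0.7, -0.2, -6.1]
grip_width: 0.409
```

Run:
```python
from h import *
go(515.1,34.9,80,.1)
```

```text
t 9.4 pos [514.8  28.5 108.8] yaw 0.1025 tilt [-0.0044  0.0079] g 0.409 F [-0.7 -0.2 -6.1] q7 1.62
d mm [ 6.5  0.8 28.8] spin 0.002454920996939336 dist 30
```

Settle over the bed at a modest height and look.

Call:
move_arm([
  {"gripper": 0.3,"tx": 0.003,"ty": 0.001,"tz": 0.02,"spin": 0.002},
  {"gripper": 0.3,"tx": 0.0065,"ty": 0.001,"tz": 0.04,"spin": 0.002},
  {"gripper": 0.3,"tx": 0.0065,"ty": 0.001,"tz": 0.05,"spin": 0.002},
  {"gripper": 0.3,"tx": 0.0065,"ty": 0.001,"tz": 0.05,"spin": 0.002},
  {"gripper": 0.3,"tx": 0.0065,"ty": 0.001,"tz": 0.05,"spin": 0.002},
])

```text
time: 10.02
tool_pos: [516.1, 34.4, 59.5]
ee_rot: [2.102, 2.322, 0.006]
contact_force: [0.5, 0.4, -4.8]
grip_width: 0.406
```

Run:
```python
from h import *
go(515.1,34.9,-6,.1)
d=snap('wrist','w9'); s=d['s']; 
R=cv2.Rodrigues(np.array(s['ee_rot'],float))[0];h=np.arctan2(R[1,1],R[0,1]);p=s['tool_pos']
o=p+R@[-1.3,-2.5,0]
ov('w9','ow9',0,0,560,420,1.4,g=(o[0],o[1],h),z=p[2]+14,b=(512.7,33.4,.1))
d=snap('top','t9'); ov('t9','ot9',200,140,300,250,6,g=(o[0],o[1],h),z=p[2]+14,b=(512.7,33.4,.1))
```

```text
t 10.03 pos [516.1  34.4  59.5] yaw 0.0995 tilt [-0.0045  0.009 ] g 0.406 F [ 0.5  0.4 -4.8] q7 1.63
d mm [ 0.9 -1.5 65.5] spin -0.00048295255641361834 dist 65
```

View pics/ow9.png

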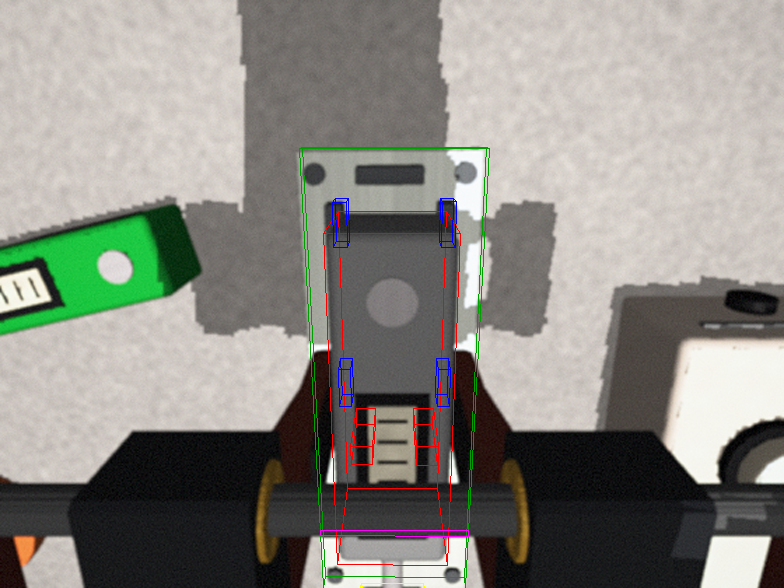

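View pics/ot9.png

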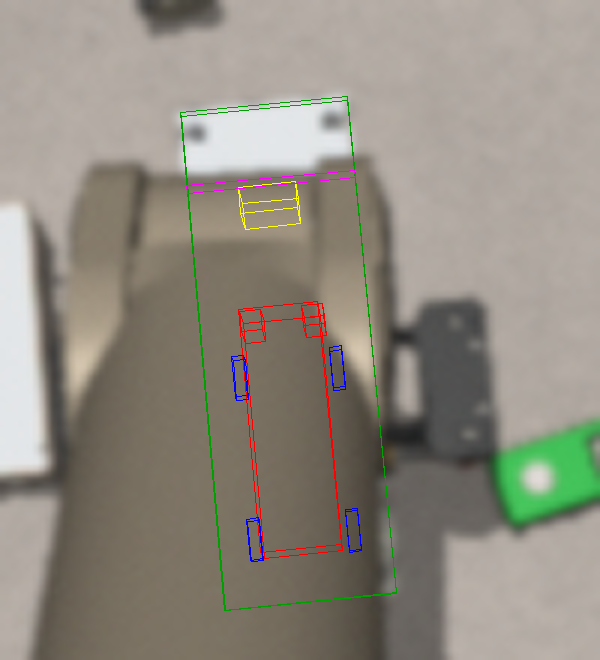

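Run:
```python
from h import *
d=load('w9')
ov('w9','a',205,95,355,260,5,b=(512.7,33.4,.1))
crop('w9',205,95,355,215,5.2,'b')
```

```text
(no output)
```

View pics/a.png

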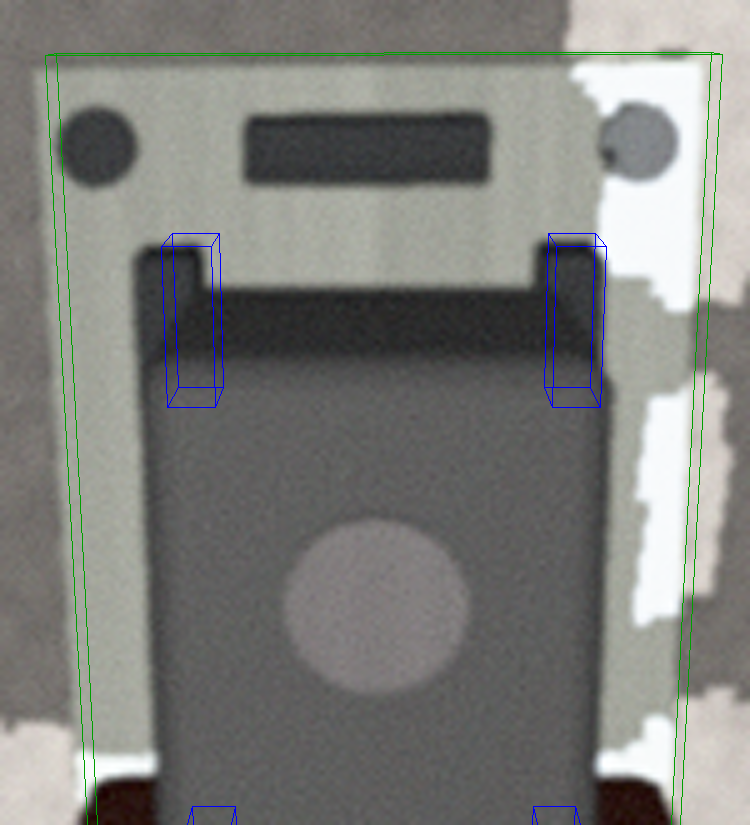

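View pics/b.png

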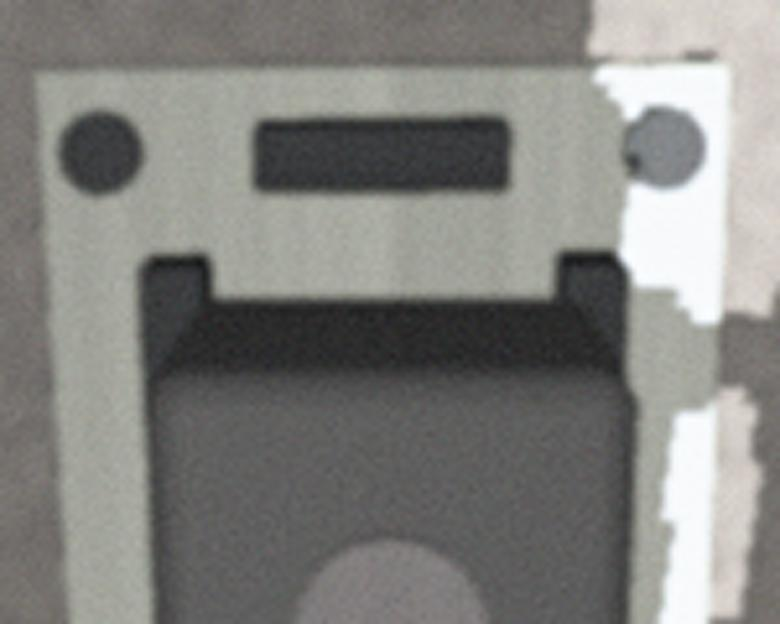

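Run:
```python
from h import *
d=load('w9'); p=np.array(d['s']['tool_pos']); R=cv2.Rodrigues(np.array(d['s']['ee_rot'],float))[0]
def q(x,y,z): return (R.T@(px2w(d,*up(x,y,205,95,5),z)-p)).round(2)
print('body back bottom',q(370,290,73.5),q(370,290,71), 'top back',q(378,358,111.5))
print('stop front',q(367,185,20),'(z8)',q(367,185,8),'plate back',q(370,62,8))
print('lug rear edge', q(170,245,20),q(570,240,20))
```

```text
body back bottom [ -1.9  -56.39 -14.53] [ -1.91 -56.02 -12.03] top back [ -1.18 -57.03 -52.54]
stop front [ -2.45 -61.09  38.93] (z8) [ -2.52 -59.98  50.94] plate back [ -2.11 -75.01  50.81]
lug rear edge [-26.42 -53.93  39.1 ] [ 22.17 -54.51  38.88]
```

Call:
move_arm([
  {"gripper": 0.3,"tx": -0.0007,"ty": -0.0015,"tz": 0.01,"spin": 0},
  {"gripper": 0.3,"tx": -0.0007,"ty": -0.0015,"tz": 0.025,"spin": 0},
  {"gripper": 0.3,"tx": -0.0007,"ty": -0.0015,"tz": 0.04,"spin": 0},
  {"gripper": 0.3,"tx": -0.0007,"ty": -0.0015,"tz": 0.048,"spin": 0},
  {"gripper": 0.3,"tx": -0.0007,"ty": -0.0015,"tz": 0.05,"spin": 0},
])

```text
time: 10.75
tool_pos: [514.7, 33.5, 8.6]
ee_rot: [2.102, 2.323, 0.004]
contact_force: [0.4, 0.1, -5.1]
grip_width: 0.407
```

Run:
```python
from h import *
go(515.1,34.9,-6,.1)
d=snap('wrist','w10');p=np.array(d['s']['tool_pos']); R=cv2.Rodrigues(np.array(d['s']['ee_rot'],float))[0]
crop('w10',190,80,370,215,4.4,'b')
```

```text
t 10.75 pos [514.7  33.5   8.6] yaw 0.0998 tilt [-0.0045  0.0078] g 0.407 F [ 0.4  0.1 -5.1] q7 1.67
d mm [ 1.4  0.4 14.6] spin -0.0001777429778742068 dist 15
```

View pics/b.png

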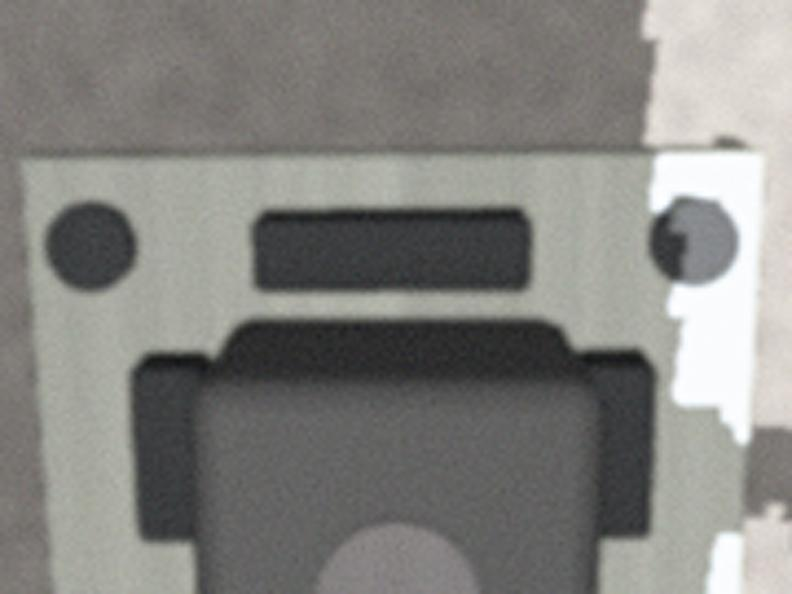

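Call:
move_arm([
  {"gripper": 0.3,"tx": -0.0003,"ty": 0,"tz": 0.006,"spin": 0},
  {"gripper": 0.3,"tx": -0.0003,"ty": 0,"tz": 0.01,"spin": 0},
  {"gripper": 0.3,"tx": -0.0003,"ty": 0,"tz": 0.0125,"spin": 0},
  {"gripper": 0.3,"tx": -0.0003,"ty": 0,"tz": 0.0135,"spin": 0},
  {"gripper": 0.3,"tx": -0.0003,"ty": 0,"tz": 0.014,"spin": 0},
])

```text
time: 11.42
tool_pos: [515.2, 33.2, -5.1]
ee_rot: [2.102, 2.323, 0.005]
contact_force: [-0.3, 0.9, -5.5]
grip_width: 0.408
```

Run:
```python
from h import *
go(515.1,34.9,-6,.1)
```

```text
t 11.43 pos [515.2  33.2  -5.1] yaw 0.0999 tilt [-0.0045  0.0085] g 0.408 F [-0.3  0.9 -5.5] q7 1.67
d mm [1.7 0.1 0.9] spin -9.998088818585771e-05 dist 2
```

Still carrying full weight; 1 mm steps until touch.

Call:
move_arm([
  {"gripper": 0.3,"tx": 0,"ty": 0,"tz": 0.0007,"spin": 0},
  {"gripper": 0.3,"tx": 0,"ty": 0,"tz": 0.0014,"spin": 0},
  {"gripper": 0.3,"tx": 0,"ty": 0,"tz": 0.002,"spin": 0},
])

```text
time: 11.8
tool_pos: [515.4, 33.2, -6.0]
ee_rot: [2.102, 2.323, 0.006]
contact_force: [-5.1, -0.8, 16.5]
grip_width: 0.412
```

Call:
move_arm([
  {"gripper": 0.3,"tx": 0,"ty": 0,"tz": 0.0,"spin": 0},
])

```text
time: 11.92
tool_pos: [515.5, 33.2, -5.7]
ee_rot: [2.102, 2.323, 0.006]
contact_force: [-1.0, 0.5, -4.8]
grip_width: 0.407
```

Call:
move_arm([
  {"gripper": 0.3,"tx": 0,"ty": 0,"tz": 0.0005,"spin": 0},
  {"gripper": 0.55,"tx": 0,"ty": 0,"tz": 0.0005,"spin": 0},
  {"gripper": 0.55,"tx": 0,"ty": 0,"tz": 0,"spin": 0},
  {"gripper": 0.55,"tx": 0,"ty": 0,"tz": 0,"spin": 0},
])

```text
time: 12.42
tool_pos: [515.8, 33.3, -5.6]
ee_rot: [2.102, 2.322, 0.007]
contact_force: [0.6, -0.1, -0.2]
grip_width: 0.543
```

Call:
move_arm([
  {"gripper": 0.6,"tx": 0,"ty": 0,"tz": -0.01,"spin": 0},
  {"gripper": 0.6,"tx": 0,"ty": 0,"tz": -0.03,"spin": 0},
  {"gripper": 0.6,"tx": 0,"ty": 0,"tz": -0.06,"spin": 0},
  {"gripper": 0.6,"tx": 0,"ty": 0,"tz": -0.1,"spin": 0},
  {"gripper": 0.6,"tx": 0,"ty": 0,"tz": -0.13,"spin": 0},
])

```text
time: 13.05
tool_pos: [514.9, 33.6, 126.7]
ee_rot: [2.102, 2.321, 0.009]
contact_force: [0.3, 0.6, 0.3]
grip_width: 0.601
```

Run:
```python
from h import *
go(548,193.8,130,.1)
ca=(512.7,33.4,.1)
d=snap('wrist','w11');p=np.array(d['s']['tool_pos']); R=cv2.Rodrigues(np.array(d['s']['ee_rot'],float))[0]
b=np.array([512.7,33.4,0])+R@[-1.5,.5,0]
T=F(b[0],b[1],.1)
ov('w11','ow11',0,0,560,420,1.4,g=(b[0],b[1],.1),z=8,b=(b[0],b[1],.1))
crop('w11',190,100,370,300,3,'b')
```

```text
t 13.05 pos [514.9  33.6 126.7] yaw 0.0992 tilt [-0.0035  0.0113] g 0.601 F [0.3 0.6 0.3] q7 1.6
d mm [156.1  48.8  -3.3] spin -0.0007631550958482336 dist 164
```

View pics/ow11.png

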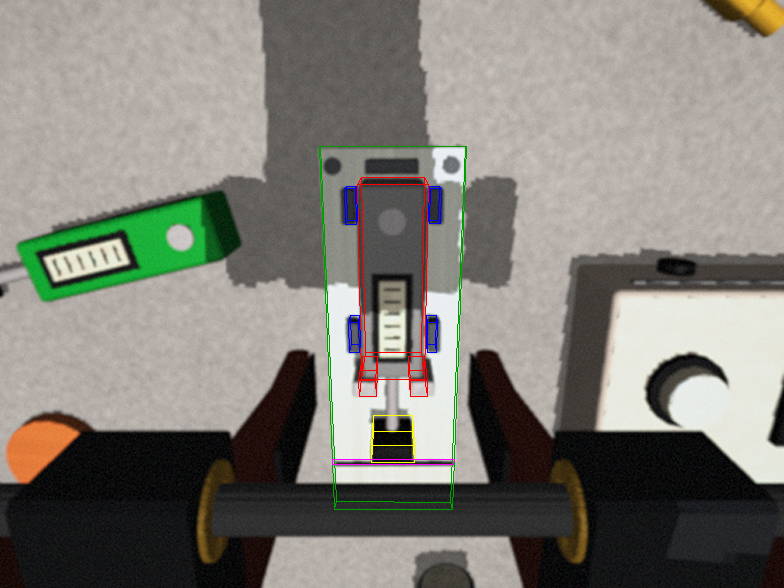

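View pics/b.png

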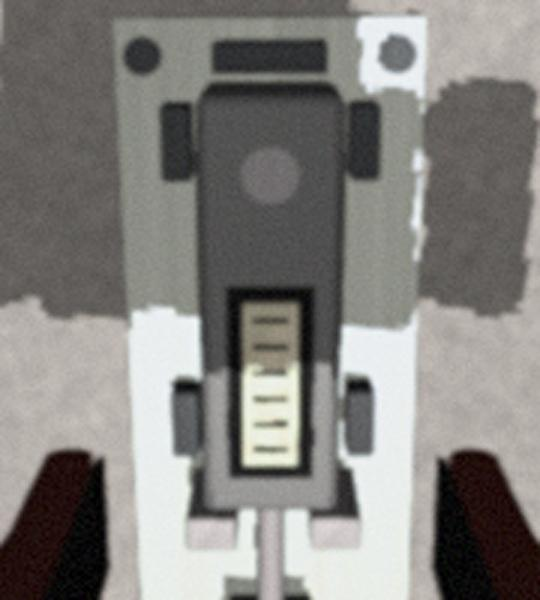

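Call:
move_arm([
  {"gripper": 0.3,"tx": 0.05,"ty": 0.016,"tz": 0,"spin": 0},
  {"gripper": 0,"tx": 0.1,"ty": 0.032,"tz": 0,"spin": 0},
  {"gripper": 0,"tx": 0.15,"ty": 0.047,"tz": 0,"spin": 0},
  {"gripper": 0,"tx": 0.156,"ty": 0.049,"tz": 0.02,"spin": 0},
  {"gripper": 0,"tx": 0.156,"ty": 0.049,"tz": 0.045,"spin": 0},
])

```text
time: 13.72
tool_pos: [551.5, 194.5, 85.1]
ee_rot: [2.098, 2.32, 0.018]
contact_force: [-0.1, -0.2, -0.1]
grip_width: 0.072
```

Call:
move_arm([
  {"gripper": 0,"tx": 0,"ty": 0,"tz": 0,"spin": 0},
  {"gripper": 0,"tx": 0,"ty": 0,"tz": 0,"spin": 0},
])

```text
time: 13.98
tool_pos: [551.8, 193.7, 85.7]
ee_rot: [2.099, 2.318, 0.018]
contact_force: [-0.0, 0.2, -0.0]
grip_width: 0.005
```

Run:
```python
from h import *
go(548.2,193.8,49,.1)
d=snap('wrist','w12'); snap('side','s12'); crop('s12',190,120,330,225,5.6,'s12c')
```

```text
t 13.97 pos [551.8 193.7  85.7] yaw 0.0991 tilt [-0.0026  0.0179] g 0.005 F [-0.   0.2 -0. ] q7 1.35
d mm [ 0.6 -4.2 36.6] spin -0.0008962026409444768 dist 37
```

View pics/w12.png

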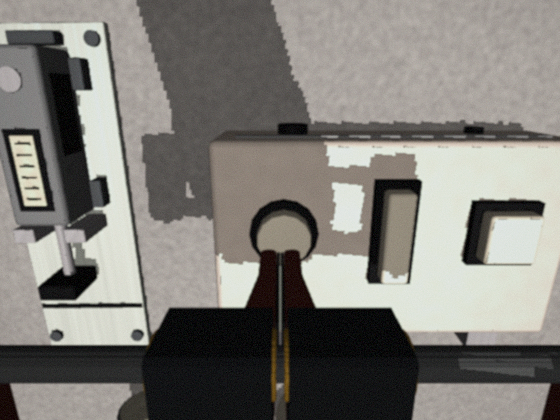

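View pics/s12c.png

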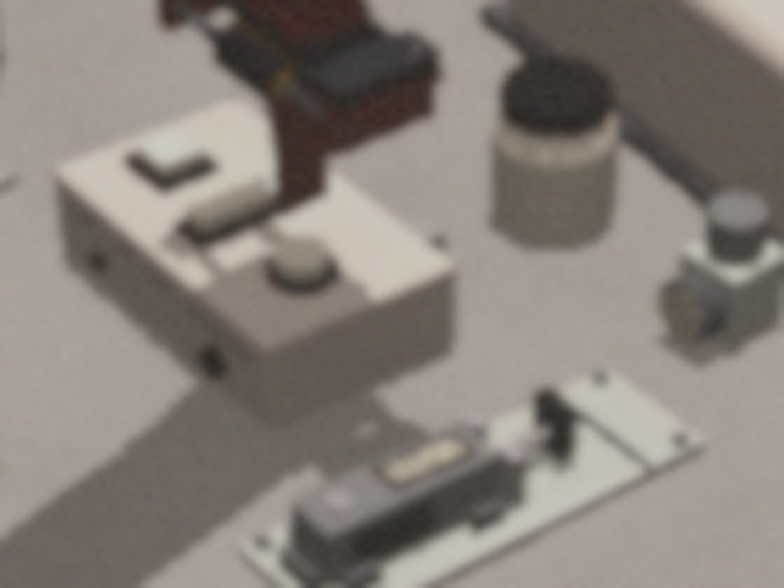

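Call:
move_arm([
  {"gripper": 0,"tx": 0,"ty": -0.004,"tz": 0.015,"spin": 0},
  {"gripper": 0,"tx": 0,"ty": -0.004,"tz": 0.025,"spin": 0},
  {"gripper": 0,"tx": 0,"ty": -0.004,"tz": 0.03,"spin": 0},
  {"gripper": 0,"tx": 0,"ty": -0.004,"tz": 0.034,"spin": 0},
  {"gripper": 0,"tx": 0,"ty": -0.004,"tz": 0.0355,"spin": 0},
])

```text
time: 14.7
tool_pos: [548.9, 193.7, 50.5]
ee_rot: [2.099, 2.318, 0.019]
contact_force: [-0.9, -0.5, 2.7]
grip_width: 0.001
```

Run:
```python
from h import *
go(548.2,193.8,49,.1)
d=snap('wrist','w13')
```

```text
t 14.7 pos [548.9 193.7  50.5] yaw 0.0993 tilt [-0.0021  0.0186] g 0.001 F [-0.9 -0.5  2.7] q7 1.36
d mm [ 0.2 -0.7  1.5] spin -0.0006679731145267098 dist 2
```

View pics/w13.png

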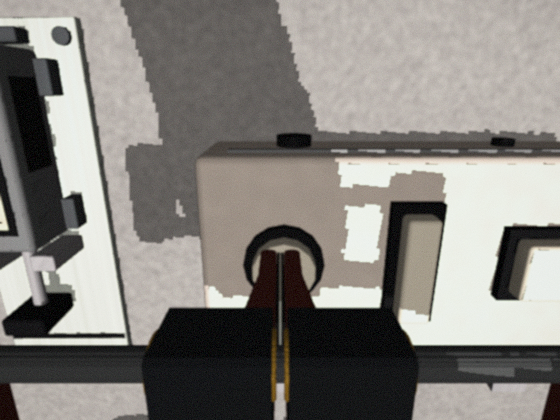

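Call:
move_arm([
  {"gripper": 0,"tx": 0,"ty": 0,"tz": 0.002,"spin": 0},
  {"gripper": 0,"tx": 0,"ty": 0,"tz": 0.004,"spin": 0},
  {"gripper": 0,"tx": 0,"ty": 0,"tz": 0.004,"spin": 0},
])

```text
time: 15.12
tool_pos: [548.9, 193.7, 46.5]
ee_rot: [2.099, 2.318, 0.019]
contact_force: [-1.9, -0.1, 4.8]
grip_width: 0.006
```

Call:
move_arm([
  {"gripper": 0,"tx": 0,"ty": 0,"tz": 0.001,"spin": 0},
  {"gripper": 0,"tx": 0,"ty": 0,"tz": 0.002,"spin": 0},
  {"gripper": 0,"tx": 0,"ty": 0,"tz": 0.002,"spin": 0},
])

```text
time: 15.5
tool_pos: [548.9, 193.7, 45.3]
ee_rot: [2.1, 2.319, 0.02]
contact_force: [-4.5, -1.7, 11.2]
grip_width: 0.006
```

Call:
move_arm([
  {"gripper": 0,"tx": 0,"ty": 0,"tz": -0.015,"spin": 0},
  {"gripper": 0,"tx": 0,"ty": 0,"tz": -0.04,"spin": 0},
  {"gripper": 0,"tx": 0.045,"ty": -0.0007,"tz": -0.045,"spin": 0},
  {"gripper": 0,"tx": 0.09,"ty": -0.0012,"tz": -0.045,"spin": 0},
  {"gripper": 0,"tx": 0.13,"ty": -0.0017,"tz": -0.045,"spin": 0},
])

```text
time: 16.12
tool_pos: [533.6, 324.9, 90.9]
ee_rot: [2.099, 2.319, 0.022]
contact_force: [0.7, -0.2, -0.2]
grip_width: 0.003
```

Run:
```python
from h import *
go(534.3,323,45.5,.1)
d=snap('wrist','w14')
```

```text
t 16.12 pos [533.6 324.9  90.9] yaw 0.0995 tilt [-0.0008  0.0197] g 0.003 F [ 0.7 -0.2 -0.2] q7 1.13
d mm [-1.9 -0.4 45.4] spin -0.00046320590203974277 dist 45
```

View pics/w14.png

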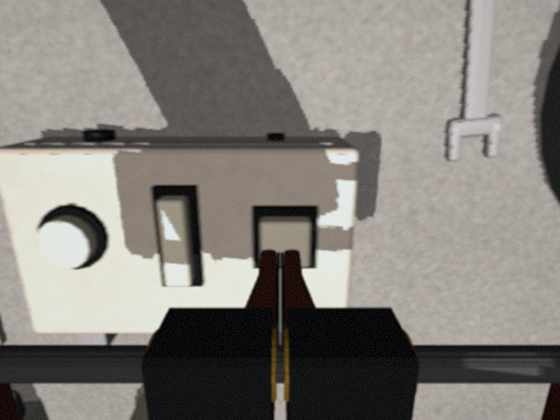

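Call:
move_arm([
  {"gripper": 0,"tx": 0,"ty": 0,"tz": 0.015,"spin": 0},
  {"gripper": 0,"tx": 0,"ty": 0,"tz": 0.03,"spin": 0},
  {"gripper": 0,"tx": 0,"ty": 0,"tz": 0.038,"spin": 0},
  {"gripper": 0,"tx": 0,"ty": 0,"tz": 0.042,"spin": 0},
  {"gripper": 0,"tx": 0,"ty": 0,"tz": 0.044,"spin": 0},
])

```text
time: 16.8
tool_pos: [532.6, 331.0, 46.6]
ee_rot: [2.094, 2.327, 0.024]
contact_force: [-2.1, -2.8, 4.3]
grip_width: 0.008
```

Call:
move_arm([
  {"gripper": 0,"tx": 0,"ty": 0,"tz": 0.001,"spin": 0},
  {"gripper": 0,"tx": 0,"ty": 0,"tz": 0.002,"spin": 0},
  {"gripper": 0,"tx": 0,"ty": 0,"tz": 0.002,"spin": 0},
])

```text
time: 17.18
tool_pos: [532.7, 331.1, 45.4]
ee_rot: [2.095, 2.327, 0.025]
contact_force: [-3.3, -3.0, 7.4]
grip_width: 0.004
```

Call:
move_arm([
  {"gripper": 0,"tx": 0,"ty": 0,"tz": 0.001,"spin": 0},
  {"gripper": 0,"tx": 0,"ty": 0,"tz": 0.002,"spin": 0},
  {"gripper": 0,"tx": 0,"ty": 0,"tz": 0.002,"spin": 0},
])

```text
time: 17.55
tool_pos: [532.7, 331.1, 45.2]
ee_rot: [2.095, 2.327, 0.025]
contact_force: [-6.9, -4.5, 16.0]
grip_width: 0.004
```

Run:
```python
from h import *
go(534.3,323,45.5,.1)
d=snap('wrist','w15')
```

```text
t 17.55 pos [532.7 331.1  45.2] yaw 0.1046 tilt [0.0031 0.0189] g 0.004 F [-6.9 -4.5 16. ] q7 1.15
d mm [-8.2  0.7 -0.3] spin 0.00464450949208528 dist 8
```

View pics/w15.png

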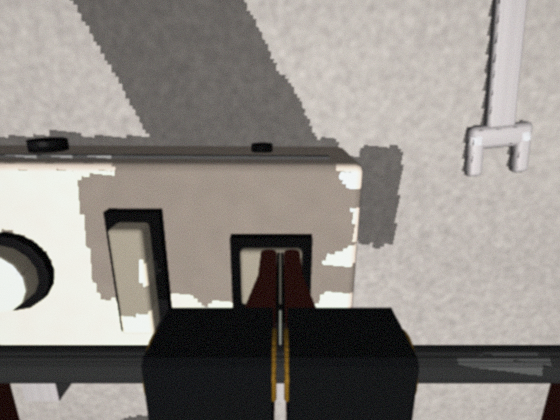

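Call:
move_arm([
  {"gripper": 0,"tx": 0,"ty": 0,"tz": -0.015,"spin": 0},
  {"gripper": 0.3,"tx": 0,"ty": 0,"tz": -0.045,"spin": 0},
  {"gripper": 0.5,"tx": -0.03,"ty": 0.006,"tz": -0.06,"spin": 0},
  {"gripper": 0.6,"tx": -0.08,"ty": 0.015,"tz": -0.06,"spin": 0},
  {"gripper": 0.6,"tx": -0.13,"ty": 0.025,"tz": -0.06,"spin": 0},
])

```text
time: 18.23
tool_pos: [571.1, 203.7, 106.3]
ee_rot: [2.093, 2.328, 0.029]
contact_force: [0.6, -0.9, -0.3]
grip_width: 0.422
```

Call:
move_arm([
  {"gripper": 0.6,"tx": -0.05,"ty": 0.01,"tz": 0,"spin": 0},
  {"gripper": 0.6,"tx": -0.1,"ty": 0.019,"tz": 0,"spin": 0},
  {"gripper": 0.6,"tx": -0.14,"ty": 0.027,"tz": 0,"spin": 0},
  {"gripper": 0.6,"tx": -0.16,"ty": 0.031,"tz": 0,"spin": 0.004},
  {"gripper": 0.6,"tx": -0.16,"ty": 0.031,"tz": 0,"spin": 0.004},
])

```text
time: 18.85
tool_pos: [619.4, 47.1, 106.6]
ee_rot: [2.1, 2.321, 0.03]
contact_force: [-0.5, 0.4, -0.6]
grip_width: 0.603
```

Run:
```python
from h import *
go(619.2,44.1,-4,.1)
d=snap('wrist','w16');ov('w16','ow16',0,0,560,420,1.4,g=(512.7,33.4,.1),z=8,b=(512.7,33.4,.1))
d=snap('side','s16'); crop('s16',190,120,330,225,5.6,'s16c')
```

```text
t 18.85 pos [619.4  47.1 106.6] yaw 0.0999 tilt [0.0041 0.0222] g 0.603 F [-0.5  0.4 -0.6] q7 1.64
d mm [ -3.4  -2.9 110.5] spin -0.00014457155914504582 dist 111
```

View pics/ow16.png

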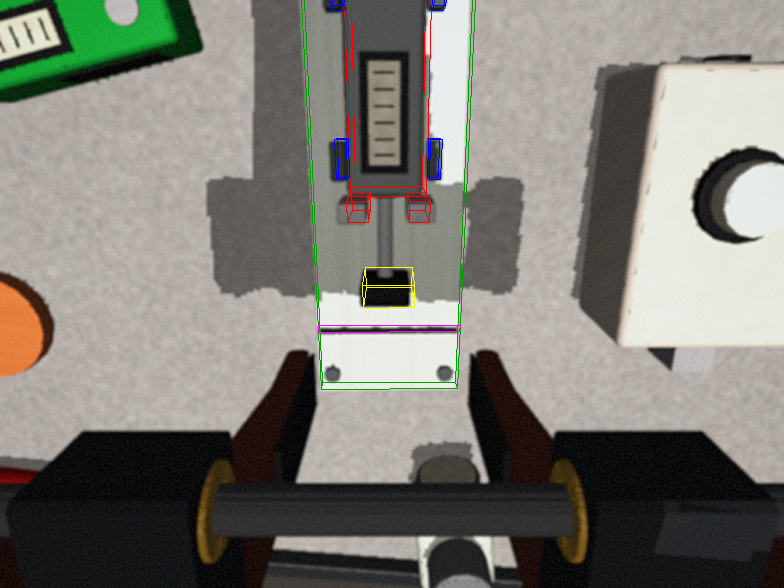

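View pics/s16c.png

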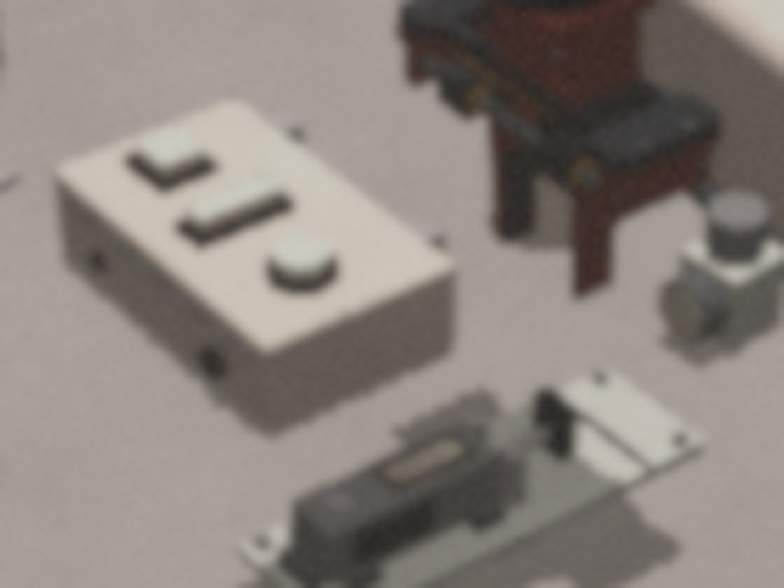

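Call:
move_arm([
  {"gripper": 0.6,"tx": -0.003,"ty": -0.003,"tz": 0.03,"spin": 0},
  {"gripper": 0.6,"tx": -0.003,"ty": -0.003,"tz": 0.055,"spin": 0},
  {"gripper": 0.6,"tx": -0.003,"ty": -0.003,"tz": 0.068,"spin": 0},
  {"gripper": 0.6,"tx": -0.003,"ty": -0.003,"tz": 0.07,"spin": 0},
  {"gripper": 0.6,"tx": -0.003,"ty": -0.003,"tz": 0.07,"spin": 0},
])

```text
time: 19.58
tool_pos: [617.9, 48.1, 36.8]
ee_rot: [2.095, 2.327, 0.032]
contact_force: [-0.8, -0.4, 0.2]
grip_width: 0.596
```

Run:
```python
from h import *
go(619.2,44.1,-4,.1)
d=snap('wrist','w17');ov('w17','ow17',0,0,560,420,1.4,g=(512.7,33.4,.1),z=8,b=(512.7,33.4,.1))
```

```text
t 19.57 pos [617.9  48.1  36.8] yaw 0.1048 tilt [0.0056 0.0223] g 0.596 F [-0.8 -0.4  0.2] q7 1.67
d mm [-4.4 -0.  40.8] spin 0.004837264564845345 dist 41
```

View pics/ow17.png

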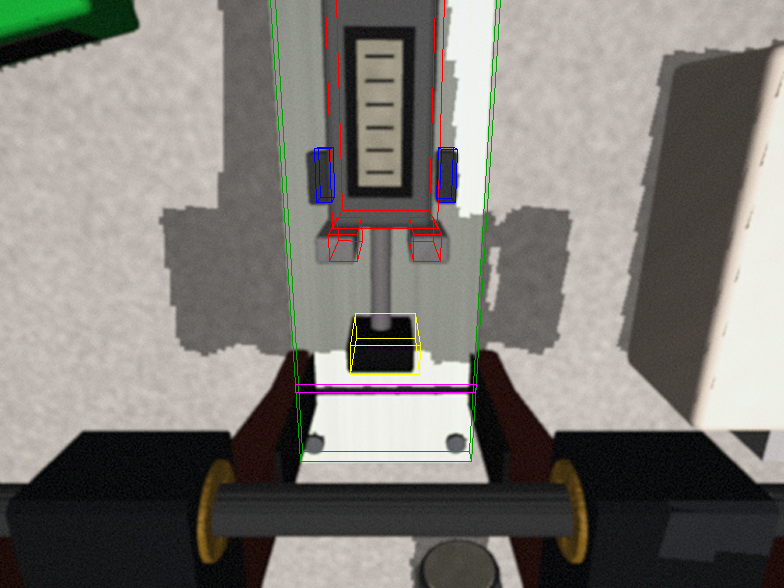

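Call:
move_arm([
  {"gripper": 0.6,"tx": -0.0045,"ty": 0,"tz": 0.01,"spin": 0.005},
  {"gripper": 0.6,"tx": -0.0045,"ty": 0,"tz": 0.025,"spin": 0.005},
  {"gripper": 0.6,"tx": -0.0045,"ty": 0,"tz": 0.036,"spin": 0.005},
  {"gripper": 0.6,"tx": -0.0045,"ty": 0,"tz": 0.04,"spin": 0.005},
  {"gripper": 0.6,"tx": -0.0045,"ty": 0,"tz": 0.04,"spin": 0.005},
])

```text
time: 20.25
tool_pos: [619.2, 43.7, -3.4]
ee_rot: [2.101, 2.321, 0.031]
contact_force: [0.1, 0.8, 1.2]
grip_width: 0.602
```

Run:
```python
from h import *
go(619.2,44.1,-4,.1)
d=snap('wrist','w18');ov('w18','ow18',0,0,560,420,1.4)
d=snap('side','s18'); crop('s18',190,120,330,225,5.6,'s18c')
```

```text
t 20.25 pos [619.2  43.7  -3.4] yaw 0.0994 tilt [0.0057 0.0219] g 0.602 F [0.1 0.8 1.2] q7 1.69
d mm [0.4 0.  0.6] spin -0.000562407740974713 dist 1
```

View pics/ow18.png

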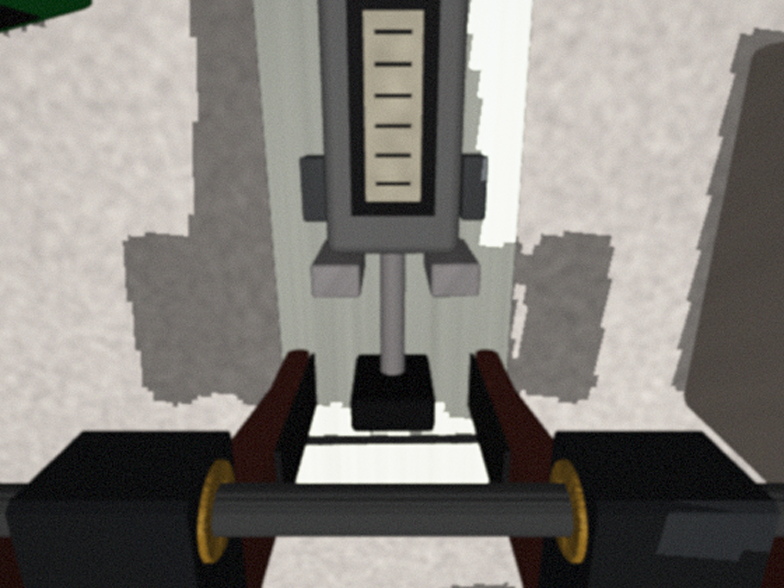

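View pics/s18c.png

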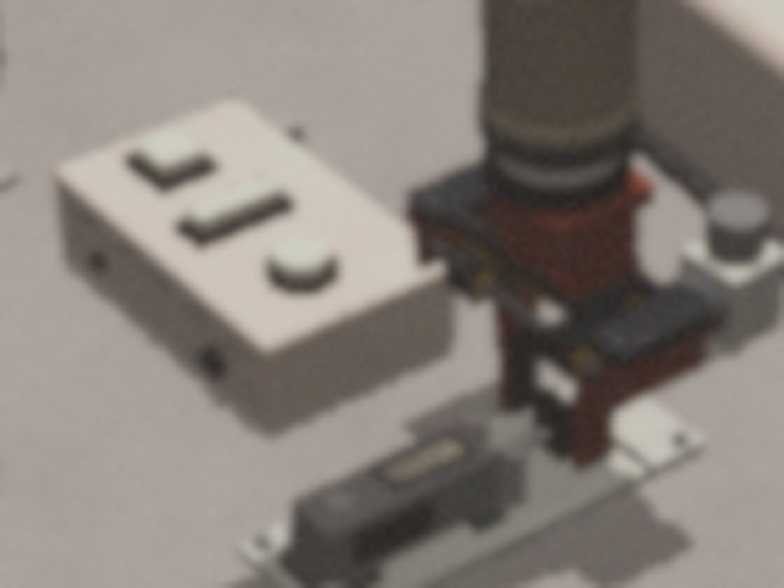

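Call:
move_arm([
  {"gripper": 0.2,"tx": 0,"ty": 0,"tz": 0,"spin": 0},
  {"gripper": 0.2,"tx": 0,"ty": 0,"tz": 0,"spin": 0},
  {"gripper": 0.2,"tx": 0,"ty": 0,"tz": 0,"spin": 0},
  {"gripper": 0.2,"tx": 0,"ty": 0,"tz": 0,"spin": 0},
  {"gripper": 0.2,"tx": 0,"ty": 0,"tz": 0,"spin": 0},
], newtons=45)

```text
time: 20.98
tool_pos: [619.8, 43.8, -2.6]
ee_rot: [2.1, 2.321, 0.033]
contact_force: [-0.1, -0.1, 2.2]
grip_width: 0.292
```

Call:
move_arm([
  {"gripper": 0.2,"tx": 0,"ty": 0,"tz": 0,"spin": 0},
  {"gripper": 0.2,"tx": 0,"ty": 0,"tz": 0,"spin": 0},
])

```text
time: 21.22
tool_pos: [619.9, 43.8, -2.5]
ee_rot: [2.1, 2.321, 0.033]
contact_force: [-1.2, -0.2, 0.4]
grip_width: 0.296
```

Run:
```python
from h import *
go(619.2,44.1,-4,.1)
d=snap('wrist','w19');ov('w19','ow19',0,0,560,420,1.4)
```

```text
t 21.23 pos [619.9  43.8  -2.5] yaw 0.0995 tilt [0.0058 0.0234] g 0.296 F [-1.2 -0.2  0.4] q7 1.69
d mm [ 0.3 -0.7  1.5] spin -0.0005312686543832434 dist 2
```

View pics/ow19.png

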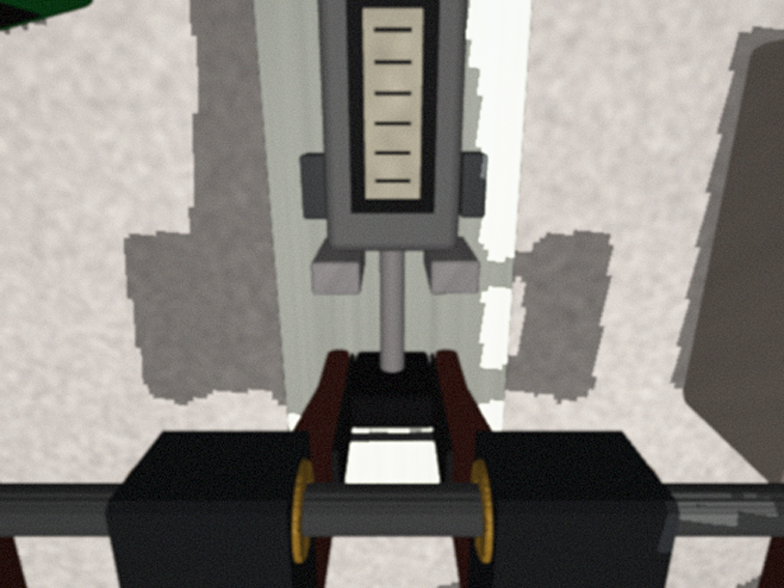

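Run:
```python
from h import *
d=load('w19'); p=np.array(d['s']['tool_pos']); R=cv2.Rodrigues(np.array(d['s']['ee_rot'],float))[0]
def q(n,x,y,z): print(n,(R.T@(px2w(d,*up(x,y,0,0,1.4),z)-p)).round(2))
q('body front top (55+gx)',392,248,46)
q('post face 58',338,262,42); q('post 68',338,293,42); q('post face r',452,262,42); q('post 68',452,293,42)
q('line 138',392,437,8)
crop('w19',210,150,350,330,4.4,'b')
```

```text
body front top (55+gx) [ -1.31 -52.37 -49.78]
post face 58 [-16.49 -47.51 -45.75]
post 68 [-16.8  -38.33 -45.54]
post face r [ 15.56 -47.44 -45.57]
post 68 [ 15.89 -38.24 -45.35]
line 138 [-1.4  31.91 -9.79]
```

View pics/b.png

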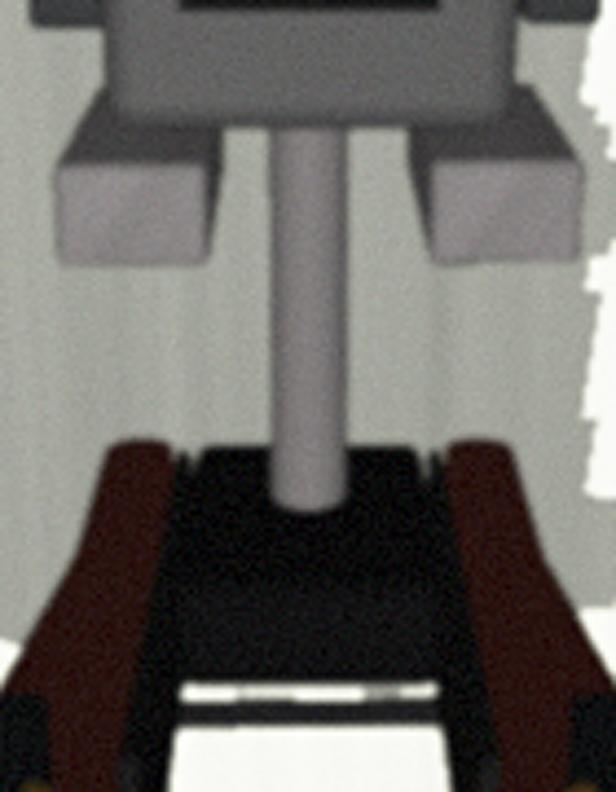

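Call:
move_arm([
  {"gripper": 0.2,"tx": 0,"ty": 0.004,"tz": 0.0001,"spin": 0},
  {"gripper": 0.2,"tx": 0,"ty": 0.009,"tz": 0.0002,"spin": 0},
  {"gripper": 0.2,"tx": 0,"ty": 0.014,"tz": 0.0003,"spin": 0},
  {"gripper": 0.2,"tx": 0,"ty": 0.019,"tz": 0.0004,"spin": 0},
  {"gripper": 0.2,"tx": 0,"ty": 0.024,"tz": 0.0005,"spin": 0},
], newtons=50)

```text
time: 21.9
tool_pos: [642.0, 46.0, -3.1]
ee_rot: [2.102, 2.323, 0.029]
contact_force: [-6.8, 0.0, 4.5]
grip_width: 0.291
```

Run:
```python
from h import *
d=load('w19'); p=np.array(d['s']['tool_pos']); R=cv2.Rodrigues(np.array(d['s']['ee_rot'],float))[0]
for z,r in ((46,680),(12,447)): print((R.T@(px2w(d,*up(310,r,210,150,4.4),z)-p)).round(2))
go(619.9+33.4,43.8+3.35,-2.5,.1)
d=snap('wrist','w20');
crop('w20',210,150,350,330,4.4,'b')
```

```text
[ -1.27   3.22 -48.48]
[ -1.26  -6.5  -14.7 ]
t 21.9 pos [642.   46.   -3.1] yaw 0.0995 tilt [0.0059 0.0192] g 0.291 F [-6.8  0.   4.5] q7 1.69
d mm [ 0.  11.4 -0.4] spin -0.00048061992849746105 dist 11
```

View pics/b.png

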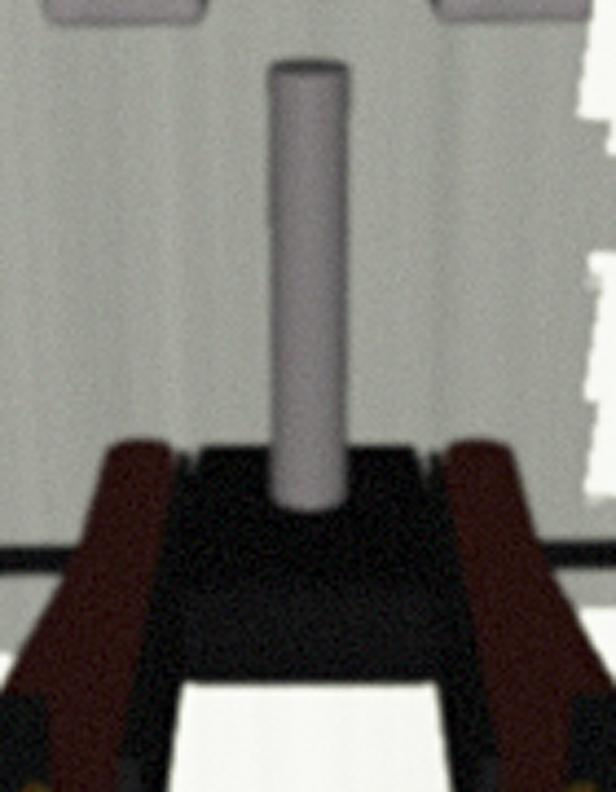

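Run:
```python
from h import *
d=load('w20'); p=np.array(d['s']['tool_pos']); R=cv2.Rodrigues(np.array(d['s']['ee_rot'],float))[0]
for x,r in ((30,560),(585,553)): print((R.T@(px2w(d,*up(x,r,210,150,4.4),8)-p)).round(2))
for z,r in ((46,680),(12,447)): print((R.T@(px2w(d,*up(310,r,210,150,4.4),z)-p)).round(2))
```

```text
[-34.91   9.75 -11.17]
[ 31.8    9.06 -10.79]
[ -1.27   2.83 -49.11]
[ -1.26  -6.76 -15.29]
```

View pics/w20.png

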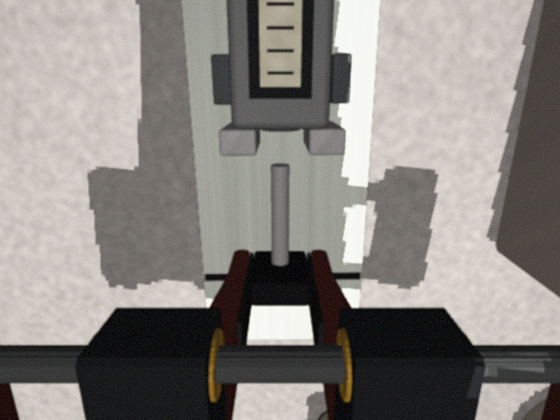

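Call:
move_arm([
  {"gripper": 0.2,"tx": 0,"ty": 0.004,"tz": 0.0001,"spin": 0},
  {"gripper": 0.2,"tx": 0,"ty": 0.008,"tz": 0.0002,"spin": 0},
  {"gripper": 0.2,"tx": 0,"ty": 0.0115,"tz": 0.0002,"spin": 0},
  {"gripper": 0.2,"tx": 0,"ty": 0.012,"tz": 0.0002,"spin": 0},
  {"gripper": 0.2,"tx": 0,"ty": 0.012,"tz": 0.0002,"spin": 0},
])

```text
time: 22.58
tool_pos: [651.7, 47.2, -3.8]
ee_rot: [2.104, 2.326, 0.023]
contact_force: [-9.4, -0.5, 6.1]
grip_width: 0.291
```

Run:
```python
from h import *
go(619.9+33.4,43.8+3.35,-2.5,.1)
d=snap('wrist','w21');
crop('w21',210,150,350,330,4.4,'b')
```

```text
t 22.57 pos [651.7  47.2  -3.8] yaw 0.1001 tilt [0.0062 0.0137] g 0.291 F [-9.4 -0.5  6.1] q7 1.69
d mm [-0.2  1.6 -1.3] spin 9.314929261972082e-05 dist 2
```

View pics/b.png

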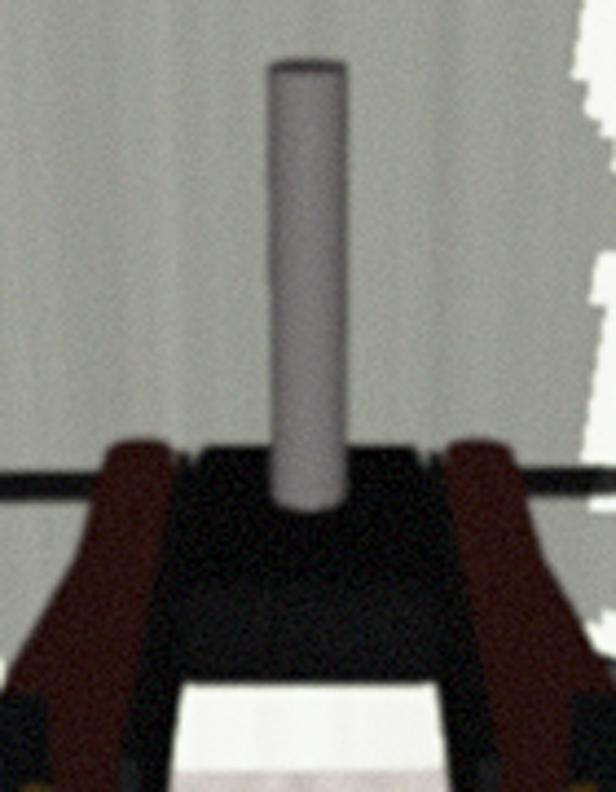

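View pics/w21.png

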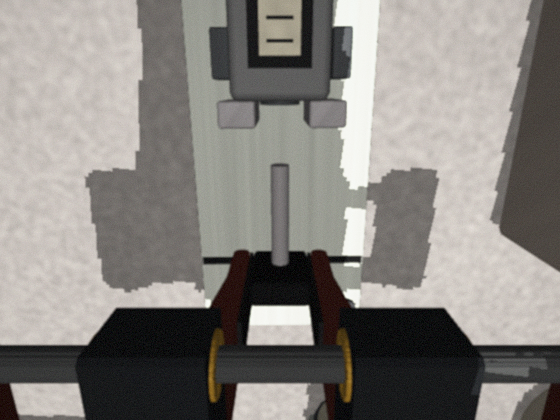

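Call:
move_arm([
  {"gripper": 0.2,"tx": 0,"ty": 0.002,"tz": -0.0008,"spin": 0},
  {"gripper": 0.2,"tx": 0,"ty": 0.0023,"tz": -0.0008,"spin": 0},
  {"gripper": 0.2,"tx": 0,"ty": 0.0023,"tz": -0.0008,"spin": 0},
  {"gripper": 0.2,"tx": 0,"ty": 0.0023,"tz": -0.0008,"spin": 0},
  {"gripper": 0.2,"tx": 0,"ty": 0.0023,"tz": -0.0008,"spin": 0},
])

```text
time: 23.25
tool_pos: [651.0, 47.2, -3.9]
ee_rot: [2.107, 2.33, 0.015]
contact_force: [-9.2, -0.6, 4.9]
grip_width: 0.292
```

Run:
```python
from h import *
go(619.9+33.4,43.8+3.35,-2.5,.1)
d=snap('wrist','w22');
crop('w22',210,150,350,330,4.4,'b')
p=np.array(d['s']['tool_pos']); R=cv2.Rodrigues(np.array(d['s']['ee_rot'],float))[0]
```

```text
t 23.25 pos [651.   47.2  -3.9] yaw 0.1005 tilt [0.0064 0.0074] g 0.292 F [-9.2 -0.6  4.9] q7 1.69
d mm [-0.3  2.3 -1.4] spin 0.0005005995508575722 dist 3
```

View pics/b.png

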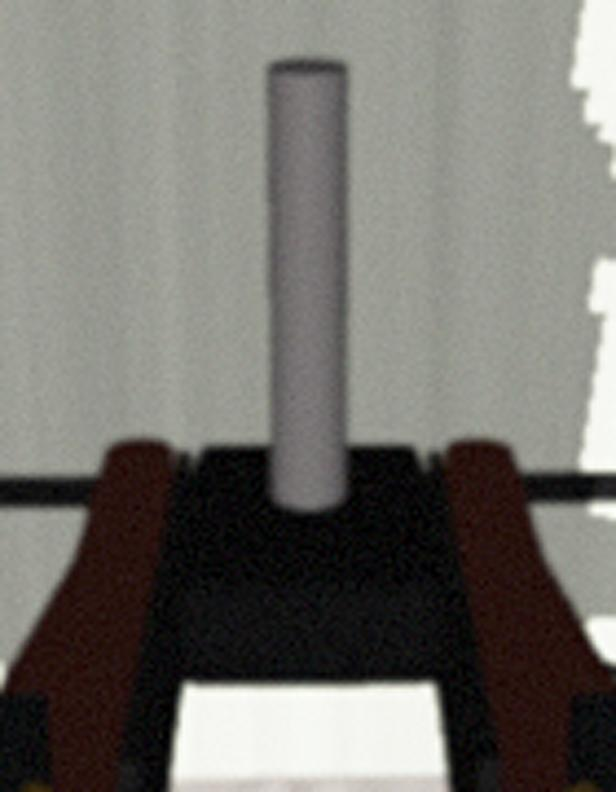

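Call:
move_arm([
  {"gripper": 0.2,"tx": 0,"ty": 0.003,"tz": -0.001,"spin": 0},
  {"gripper": 0.2,"tx": 0,"ty": 0.006,"tz": -0.001,"spin": 0},
  {"gripper": 0.2,"tx": 0,"ty": 0.006,"tz": -0.001,"spin": 0},
  {"gripper": 0.2,"tx": 0,"ty": 0.006,"tz": -0.001,"spin": 0},
  {"gripper": 0.2,"tx": 0,"ty": 0.006,"tz": -0.001,"spin": 0},
])

```text
time: 23.92
tool_pos: [653.3, 47.5, -4.3]
ee_rot: [-2.103, -2.327, -0.007]
contact_force: [-10.0, -0.4, 3.1]
grip_width: 0.291
```

Run:
```python
from h import *
go(619.9+33.4,43.8+3.35,-2.5,.1)
d=snap('wrist','w23');
crop('w23',210,150,350,330,4.4,'b')
p=np.array(d['s']['tool_pos']); R=cv2.Rodrigues(np.array(d['s']['ee_rot'],float))[0]
```

```text
t 23.93 pos [653.3  47.5  -4.3] yaw 0.1009 tilt [0.0066 0.    ] g 0.291 F [-10.   -0.4   3.1] q7 1.69
d mm [-0.3 -0.1 -1.8] spin 0.0008787475463156724 dist 2
```

View pics/b.png

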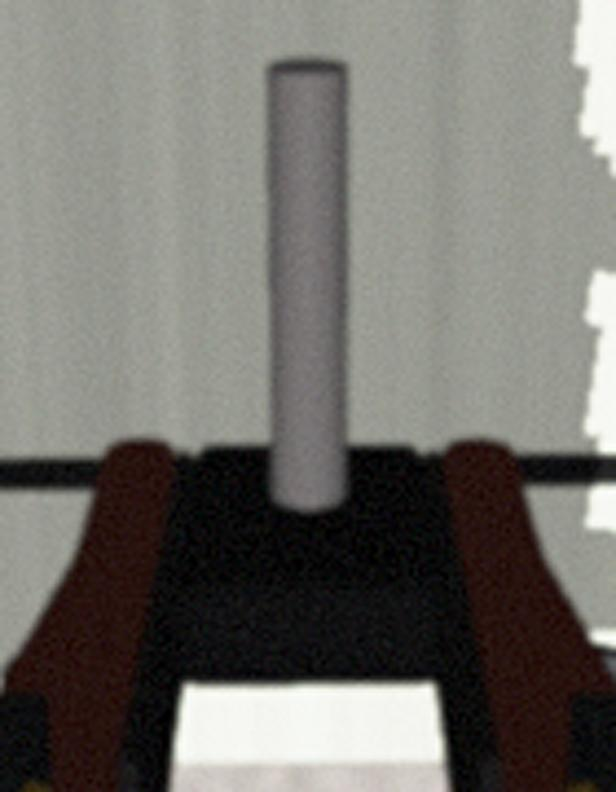

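Run:
```python
from h import *
d=load('w23'); p=np.array(d['s']['tool_pos']); R=cv2.Rodrigues(np.array(d['s']['ee_rot'],float))[0]
B=F(512.7,33.4,.1)
def q(n,x,r,z):
    w=px2w(d,*up(x,r,210,150,4.4),z); print(n,(R.T@(w-p)).round(2),(np.linalg.inv(B)@np.r_[w,1])[:3].round(1))
q('lineL',40,473,8);q('lineR',560,467,8)
q('front top',310,680,46);q('rear bottom',310,447,12)
```

```text
lineL [-32.89  -2.28 -12.52] [139.1 -33.    8. ]
lineR [ 28.06  -2.82 -12.12] [138.5  28.    8. ]
front top [ -1.27   2.08 -50.31] [143.4  -1.6  46. ]
rear bottom [ -1.25  -7.22 -16.31] [134.1  -1.4  12. ]
```

Call:
move_arm([
  {"gripper": 0.2,"tx": 0,"ty": 0.003,"tz": -0.0005,"spin": 0},
  {"gripper": 0.2,"tx": 0,"ty": 0.003,"tz": -0.0005,"spin": 0},
  {"gripper": 0.2,"tx": 0,"ty": 0.003,"tz": -0.0005,"spin": 0},
  {"gripper": 0.2,"tx": 0,"ty": 0.003,"tz": -0.0005,"spin": 0},
  {"gripper": 0.2,"tx": 0,"ty": 0.003,"tz": -0.0005,"spin": 0},
])

```text
time: 24.6
tool_pos: [652.8, 47.4, -5.1]
ee_rot: [-2.1, -2.324, 0.002]
contact_force: [-9.9, -0.5, 3.8]
grip_width: 0.29
```

Call:
move_arm([
  {"gripper": 0.2,"tx": 0,"ty": 0.003,"tz": -0.001,"spin": 0},
  {"gripper": 0.2,"tx": 0,"ty": 0.003,"tz": -0.001,"spin": 0},
  {"gripper": 0.2,"tx": 0,"ty": 0.003,"tz": -0.001,"spin": 0},
  {"gripper": 0.2,"tx": 0,"ty": 0.003,"tz": -0.001,"spin": 0},
])

```text
time: 25.1
tool_pos: [652.2, 47.3, -5.5]
ee_rot: [-2.096, -2.32, 0.01]
contact_force: [-10.6, 0.5, 2.9]
grip_width: 0.29
```

Call:
move_arm([
  {"gripper": 0.2,"tx": 0,"ty": 0.001,"tz": -0.001,"spin": 0},
  {"gripper": 0.2,"tx": 0,"ty": -0.003,"tz": -0.001,"spin": 0},
  {"gripper": 0.2,"tx": 0,"ty": -0.007,"tz": -0.001,"spin": 0},
  {"gripper": 0.2,"tx": 0,"ty": -0.011,"tz": -0.001,"spin": 0},
  {"gripper": 0.2,"tx": 0,"ty": -0.015,"tz": -0.001,"spin": 0},
])

```text
time: 25.72
tool_pos: [635.5, 45.6, -5.1]
ee_rot: [-2.094, -2.318, 0.014]
contact_force: [-5.8, -0.5, 1.4]
grip_width: 0.294
```

Run:
```python
from h import *
go(620.4,43.9,-3,.1)
d=snap('wrist','w24')
```

```text
t 25.73 pos [635.5  45.6  -5.1] yaw 0.1015 tilt [ 0.0067 -0.0182] g 0.294 F [-5.8 -0.5  1.4] q7 1.69
d mm [ -0.2 -15.3  -1.8] spin 0.0014927356803839942 dist 15
```

View pics/w24.png

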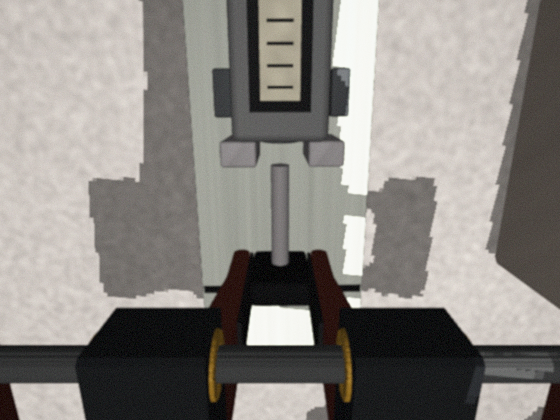

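Call:
move_arm([
  {"gripper": 0.2,"tx": 0,"ty": -0.003,"tz": -0.001,"spin": 0},
  {"gripper": 0.2,"tx": 0,"ty": -0.007,"tz": -0.0012,"spin": 0},
  {"gripper": 0.2,"tx": 0,"ty": -0.011,"tz": -0.0015,"spin": 0},
  {"gripper": 0.2,"tx": 0,"ty": -0.0135,"tz": -0.0015,"spin": 0},
  {"gripper": 0.2,"tx": 0,"ty": -0.0155,"tz": -0.0015,"spin": 0},
])

```text
time: 26.4
tool_pos: [620.9, 44.1, -3.1]
ee_rot: [-2.096, -2.319, 0.011]
contact_force: [-0.6, 0.5, -5.5]
grip_width: 0.29
```

Call:
move_arm([
  {"gripper": 0.2,"tx": 0,"ty": 0,"tz": 0,"spin": 0},
  {"gripper": 0.2,"tx": 0,"ty": 0,"tz": 0,"spin": 0},
])

```text
time: 26.65
tool_pos: [621.5, 44.2, -2.9]
ee_rot: [-2.096, -2.32, 0.01]
contact_force: [-0.6, -0.8, -5.4]
grip_width: 0.291
```

Run:
```python
from h import *
go(620.4,43.9,-3,.1)
d=snap('wrist','w25'); crop('w25',190,80,370,290,3.5,'b')
```

```text
t 26.65 pos [621.5  44.2  -2.9] yaw 0.1014 tilt [ 0.0067 -0.0149] g 0.291 F [-0.6 -0.8 -5.4] q7 1.69
d mm [-0.2 -1.1  0.1] spin 0.0014340311233045355 dist 1
```

View pics/b.png

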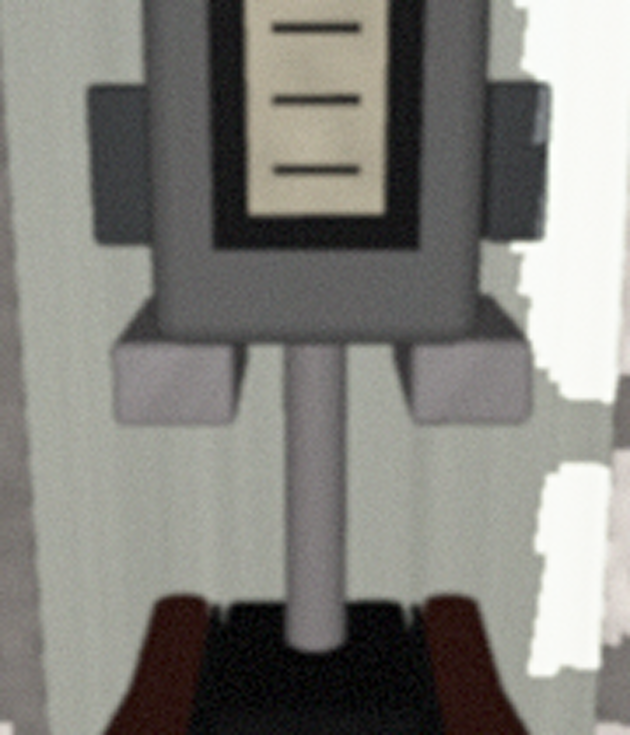

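Call:
move_arm([
  {"gripper": 0.2,"tx": 0,"ty": -0.0005,"tz": 0.0008,"spin": 0},
  {"gripper": 0.2,"tx": 0,"ty": -0.001,"tz": 0.0015,"spin": 0},
  {"gripper": 0.2,"tx": 0,"ty": -0.001,"tz": 0.0015,"spin": 0},
])

```text
time: 27.08
tool_pos: [621.4, 44.2, -3.9]
ee_rot: [-2.097, -2.321, 0.008]
contact_force: [1.1, -0.2, -3.9]
grip_width: 0.292
```

Call:
move_arm([
  {"gripper": 0.2,"tx": 0,"ty": -0.0005,"tz": 0.0008,"spin": 0},
  {"gripper": 0.2,"tx": 0,"ty": -0.0005,"tz": 0.0014,"spin": 0},
  {"gripper": 0.2,"tx": 0,"ty": -0.0005,"tz": 0.0014,"spin": 0},
])

```text
time: 27.45
tool_pos: [621.6, 44.3, -4.4]
ee_rot: [-2.097, -2.321, 0.007]
contact_force: [1.0, -0.3, 4.8]
grip_width: 0.292
```

Call:
move_arm([
  {"gripper": 0.25,"tx": 0,"ty": 0,"tz": -0.0004,"spin": 0},
  {"gripper": 0.45,"tx": 0,"ty": 0,"tz": -0.0004,"spin": 0},
  {"gripper": 0.6,"tx": 0,"ty": 0,"tz": -0.0004,"spin": 0},
  {"gripper": 0.6,"tx": 0,"ty": 0,"tz": -0.0004,"spin": 0},
  {"gripper": 0.6,"tx": 0,"ty": 0,"tz": -0.0004,"spin": 0},
])

```text
time: 28.08
tool_pos: [621.5, 44.3, -4.1]
ee_rot: [-2.097, -2.321, 0.007]
contact_force: [-0.3, 0.7, -1.2]
grip_width: 0.601
```

Call:
move_arm([
  {"gripper": 0.6,"tx": 0,"ty": 0,"tz": -0.01,"spin": 0},
  {"gripper": 0.6,"tx": 0,"ty": 0,"tz": -0.03,"spin": 0},
  {"gripper": 0.6,"tx": 0,"ty": 0,"tz": -0.06,"spin": 0},
  {"gripper": 0.6,"tx": 0,"ty": 0,"tz": -0.09,"spin": 0},
  {"gripper": 0.6,"tx": 0,"ty": 0,"tz": -0.11,"spin": 0},
])

```text
time: 28.7
tool_pos: [624.0, 43.5, 109.2]
ee_rot: [-2.099, -2.322, 0.003]
contact_force: [-0.4, -0.7, -0.6]
grip_width: 0.598
```

Run:
```python
from h import *
go(541.5,260.3,100,.1)
d=snap('wrist','w26')
p=np.array(d['s']['tool_pos']); R=cv2.Rodrigues(np.array(d['s']['ee_rot'],float))[0]
b=np.array([512.7,33.4,0])+R@[-1.4,0.5,0]
ov('w26','ow26',0,0,560,420,1.4,g=(b[0],b[1],.1),z=8,b=(b[0],b[1],.1))
```

```text
t 28.7 pos [624.   43.5 109.2] yaw 0.1011 tilt [ 0.0071 -0.0089] g 0.598 F [-0.4 -0.7 -0.6] q7 1.65
d mm [223.9 -60.1  11.3] spin 0.0011190185356331206 dist 232
```

View pics/ow26.png

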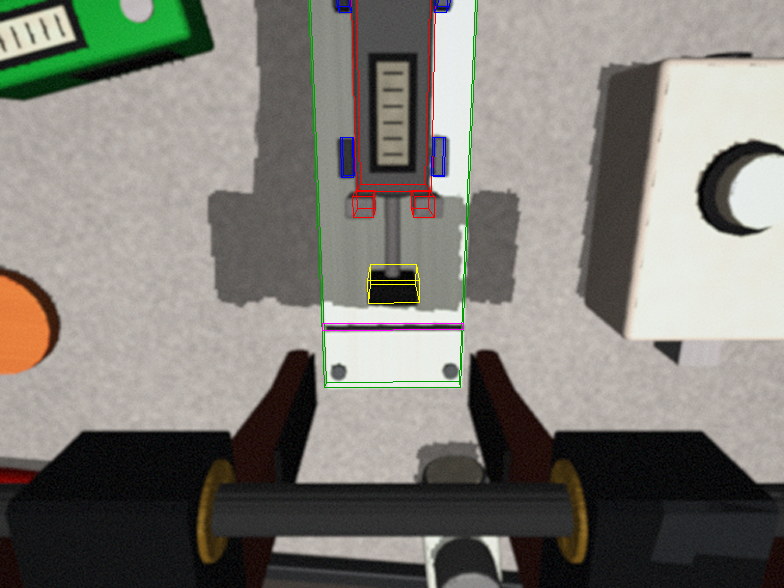

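View pics/w26.png

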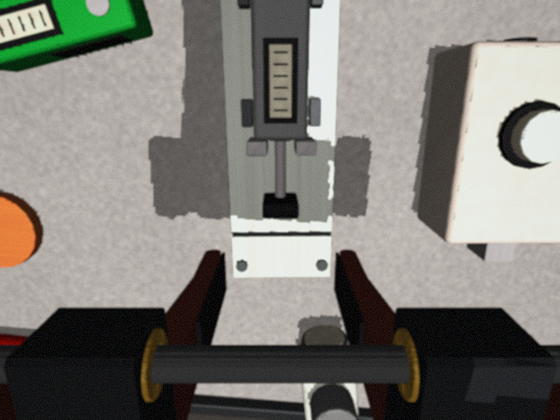

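Call:
move_arm([
  {"gripper": 0.3,"tx": 0.05,"ty": -0.013,"tz": 0,"spin": 0},
  {"gripper": 0,"tx": 0.1,"ty": -0.027,"tz": 0,"spin": 0},
  {"gripper": 0,"tx": 0.15,"ty": -0.04,"tz": 0,"spin": 0},
  {"gripper": 0,"tx": 0.2,"ty": -0.053,"tz": 0,"spin": 0},
  {"gripper": 0,"tx": 0.222,"ty": -0.06,"tz": 0,"spin": 0.001},
], newtons=20)

```text
time: 29.38
tool_pos: [541.9, 262.4, 114.2]
ee_rot: [-2.096, -2.327, -0.004]
contact_force: [-0.5, -0.7, -0.2]
grip_width: 0.071
```

Call:
move_arm([
  {"gripper": 0,"tx": 0,"ty": 0,"tz": 0.005,"spin": 0},
  {"gripper": 0,"tx": 0,"ty": 0,"tz": 0.015,"spin": 0},
  {"gripper": 0,"tx": 0,"ty": 0,"tz": 0.015,"spin": 0},
])

```text
time: 29.75
tool_pos: [541.8, 260.2, 98.1]
ee_rot: [-2.099, -2.324, -0.0]
contact_force: [-0.1, 0.1, -0.2]
grip_width: 0.004
```

Run:
```python
from h import *
go(541.5,260.3,45.5,.1)
d=snap('wrist','w27')
```

```text
t 29.75 pos [541.8 260.2  98.1] yaw 0.1017 tilt [ 0.0076 -0.0068] g 0.004 F [-0.1  0.1 -0.2] q7 1.25
d mm [-0.2  0.  52.6] spin 0.0016550190280777421 dist 53
```

View pics/w27.png

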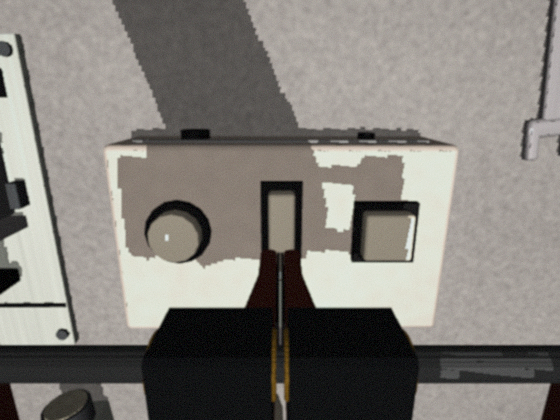

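Aligned on the bar key; all keys up. Press.

Call:
move_arm([
  {"gripper": 0,"tx": 0,"ty": 0,"tz": 0.02,"spin": 0},
  {"gripper": 0,"tx": 0,"ty": 0,"tz": 0.037,"spin": 0},
  {"gripper": 0,"tx": 0,"ty": 0,"tz": 0.045,"spin": 0},
  {"gripper": 0,"tx": 0,"ty": 0,"tz": 0.049,"spin": 0},
  {"gripper": 0,"tx": 0,"ty": 0,"tz": 0.051,"spin": 0},
])

```text
time: 30.42
tool_pos: [541.7, 260.4, 47.7]
ee_rot: [-2.099, -2.324, -0.0]
contact_force: [-1.1, -2.1, 3.7]
grip_width: 0.005
```

Call:
move_arm([
  {"gripper": 0,"tx": 0,"ty": 0,"tz": 0.001,"spin": 0},
  {"gripper": 0,"tx": 0,"ty": 0,"tz": 0.0025,"spin": 0},
  {"gripper": 0,"tx": 0,"ty": 0,"tz": 0.0025,"spin": 0},
])

```text
time: 30.8
tool_pos: [541.8, 260.4, 45.5]
ee_rot: [-2.099, -2.324, -0.001]
contact_force: [-1.8, -1.9, 4.6]
grip_width: 0.009
```

Call:
move_arm([
  {"gripper": 0,"tx": 0,"ty": 0,"tz": 0.001,"spin": 0},
  {"gripper": 0,"tx": 0,"ty": 0,"tz": 0.002,"spin": 0},
])

```text
time: 31.05
tool_pos: [541.9, 260.5, 45.1]
ee_rot: [-2.099, -2.323, -0.001]
contact_force: [-8.0, -4.4, 23.5]
grip_width: 0.007
```

Run:
```python
from h import *
go(541.5,260.3,45.5,.1)
d=snap('wrist','w28')
```

```text
t 31.05 pos [541.9 260.5  45.1] yaw 0.1012 tilt [ 0.0082 -0.0064] g 0.007 F [-8.  -4.4 23.5] q7 1.27
d mm [-0.1 -0.4 -0.4] spin 0.0012488739325333675 dist 1
```

View pics/w28.png

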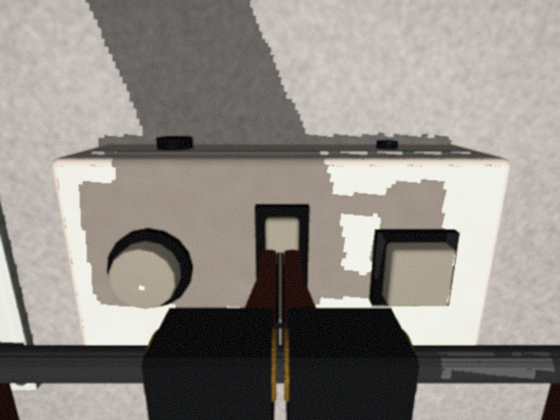

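Bar key bottomed, with a hard stop at the same depth as the others. Retract.

Call:
move_arm([
  {"gripper": 0,"tx": 0,"ty": 0,"tz": -0.01,"spin": 0},
  {"gripper": 0,"tx": 0,"ty": 0,"tz": -0.04,"spin": 0},
  {"gripper": 0,"tx": 0,"ty": 0,"tz": -0.09,"spin": 0},
  {"gripper": 0,"tx": 0,"ty": -0.01,"tz": -0.13,"spin": 0},
  {"gripper": 0,"tx": 0,"ty": -0.01,"tz": -0.13,"spin": 0},
])

```text
time: 31.72
tool_pos: [534.8, 260.1, 178.8]
ee_rot: [-2.1, -2.325, -0.013]
contact_force: [0.1, -0.5, -0.2]
grip_width: 0.004
```

Call:
move_arm([
  {"gripper": 0,"tx": 0,"ty": 0,"tz": 0,"spin": 0},
  {"gripper": 0,"tx": 0,"ty": 0,"tz": 0,"spin": 0},
  {"gripper": 0,"tx": 0,"ty": 0,"tz": 0,"spin": 0},
])

```text
time: 32.1
tool_pos: [534.5, 259.9, 177.7]
ee_rot: [-2.1, -2.325, -0.01]
contact_force: [-0.4, 0.3, 0.0]
grip_width: 0.007
```

Run:
```python
from h import *
go(541.5,260.3,45.5,.1)
snap('side','s29'); crop('s29',190,120,330,225,5.6,'s29c'); snap('top','t29'); snap('wrist','w29')
im=np.hstack([cv2.imread('pics/t29.png')[:,130:530],cv2.imread('pics/w29.png')[:,:400]]);cv2.imwrite('pics/j.png',im)
```

```text
t 32.1 pos [534.5 259.9 177.7] yaw 0.1016 tilt [ 0.0111 -0.0014] g 0.007 F [-0.4  0.3  0. ] q7 1.22
d mm [ -1.8   7.2 132.2] spin 0.0016259639074762688 dist 132
```

View pics/s29c.png

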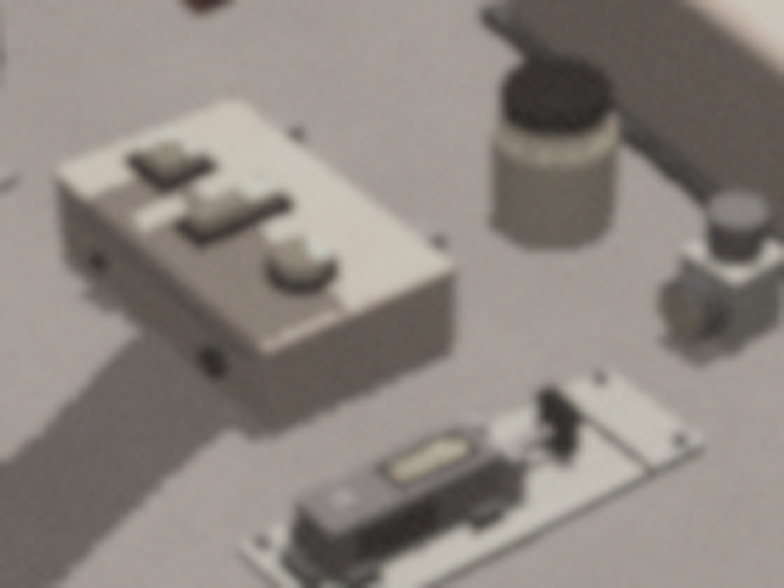

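View pics/j.png

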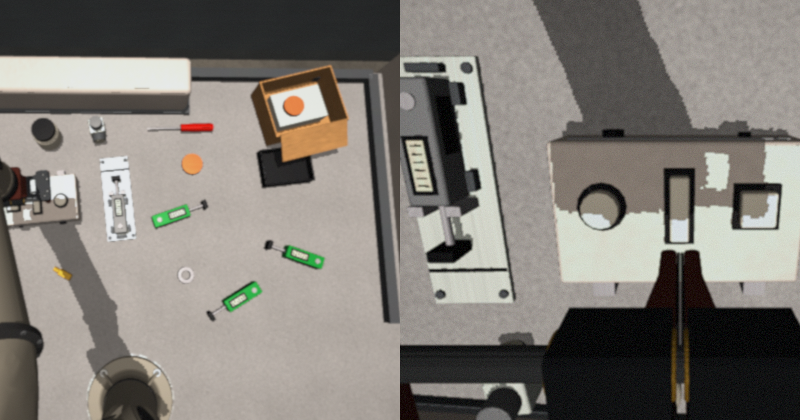

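The pictures show the gauge seated in the bed with its tab home. All three keys are up, the bystanders are in place, and the arm is clear.

```bash
python3 -c "
from bench import arm
print(arm.job_done())"
```

```text
the job is handed in; nothing more can be done
None
```

I carried out every step in the order given and handed the job in at about 32 s of robot time. No verdict was reported, so these results come from my own camera and force checks.

- **Placing the gauge:** The first grasp closed above the gauge. The pictures show the fingertips about 23 mm behind the TCP, not 11 mm ahead as `arm.nose_length` says. I corrected for this and the second grasp held. The gauge was set down until it touched the plate, with a contact peak of about 16 N. Afterwards it lay centred between the lugs, with the tab on the line's side.
- **Round and square keys:** I pressed each until the force rose sharply at the bottom, to 11 N for the round key and 16 N for the square one. The square press landed about 8 mm off centre, but still on the key.
- **Pull:** The tab was drawn out to within about 1 mm of the line. It was held within about 2.5 mm of it for more than a second, at about 10 N, then eased back and released once it was home.
- **Bar key:** It was pressed last, to the same depth, at 23 N.

The last pictures show the gauge lying in the bed with the slide home and all keys up. The bystanders look unmoved and the arm is clear, with wrist force near zero.

The tool's tilt drifted by up to about 0.02 rad during the pull, and I lifted the tab end slightly on the way back. I lowered it again before letting go.

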